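# Swap the dryer canisters at the transmitter desk

### The arm

A 6-joint arm with a two-finger parallel gripper is mounted at the origin on the work surface. World frame = base frame: x ahead of the robot, y to its left, z up, the work surface at z = 0. Lengths are in m, angles in rad, forces in N, time in s.
With the tool pointing down it reaches from about 0.375 to 0.9 m from the base axis. Payload 3.1 kg.
Tool frame: the origin (TCP) lies midway between the tips of the shut fingers; the grasp point (between the pads) lies 19 mm behind it; z points along the fingers, y is the line along which they close (so a half turn about z gives the same grasp; the last joint's range is limited). The gripper opens to 87 mm and grips with 3 to 60 N. Pads are 19 mm wide; open, the fingers measure 117 mm over their backs; the gripper's body (75 mm by 190 mm) begins 51 mm behind the grasp point.
Start: joints at [-1.29, 0.527, 1.433, -0, 1.181, -0.178], TCP at [0.277, -0.56, 0.223] pointing down, gripper open.
Joint ranges: [-3.08, 3.08], [-0.75, 2.2], [0.22, 2.44], [-1.43, 4.57], [0, 2.65], [-2.85, 2.85]. Speed limits (rad/s): [2.79, 2.79, 3.14, 3.14, 3.14, 3.14].

### API

Orientations are given as a unit quaternion [x, y, z, w].
In Python, from rig import robot gives the robot as it stands. The module is installed in compiled form; this text tells all that it offers.
- The arm moves only by the tool play_rows, never from a script. Its arguments are lists of equal length, an entry for each row: "gripper": the closure, from -1 (fully open) to 1 (shut); "delta_pos": the shift along the tool's x, y, z in cm, a list of three; "turn": the turn, a rotation vector about the tool's x, y, z in rad, a list of three. A call has 1 to 12 rows; each row is the pose to reach, as a shift and turn from the pose commanded when the call began, along the tool's axes at that moment; what a row does not reach only later rows make up. A row lasts 1/8 s, in which the tool goes at most 62.5 mm and 10.7 degrees, less where a joint would pass 70% of its speed; a pose out of reach is approached as far as the arm can. A call with a gripper value outside its range is refused whole. The fingers move at their own pace and stop on an object; "squeeze" is the grip in N (left out, the last holds). Time passes only in rows, so rows that repeat a pose let the fingers close. It gives the time, the measured TCP pose, the force, the opening and the grip force at its end, in the units of the state.
- robot.get_obs(): the state, without advancing time (a new reading comes with each control period).
- robot.camera(name): name is "side" or "top"; returns a dict with "color" (420x560x3 uint8, red, green, blue), "vfov" (degrees; the focal length in pixels is half the picture's height over the tangent of half this angle, whatever the lens; pixels are square), "cx", "cy" (the principal point, pixels), "R" (3x3) and "t" (3): a world point X has camera coordinates R X + t. Camera axes: x right, y down, z forward; pixel columns grow to the right and rows downward; lengths in m; the calibration is good to about 2 mm. A picture is of the moment at which its call begins. There is no depth.
- robot.hand_in(): hands the job in; it is judged then, once.
The state is a dict: "time": time; "q": joint angles; "joint_velocities": joint speeds; "joint_torque": joint torques, N m; "position": TCP position; "tool_rot": TCP orientation; "ft_force": force on the tool from outside, world axes, zero at the start; "moment": the same for the moment, N m; "grip_width": finger opening in m; "grip_force": force on a finger pad.
Only numpy, scipy, OpenCV 4.12 (cv2) and the standard library are available. Lean on these libraries where they do the work, as an engineer would, in place of code of your own. Each camera call takes 0.05 s, during which the arm holds its last target. There are 200 camera calls.

### The job

Throw the valve lever towards you to shut off the air, then take the two spent canisters out of their docks (press each down on its sprung pad and slide it out from under the keeper) and stand them upright on the narrow raised ledge. Then load every fresh canister on the counter into a dock of its own: set it on the open half of the pad, press until the pad is fully down, slide it back under the keeper to the stop and let go so that it stays held there. Last, throw the lever fully over, away from you, to put the air back on; leave everything else on the desk where it is.

Things in the scene. Friction and masses are not known exactly. Their poses are not given: they have to be found in the camera images.
- spent1: tin canister, 200 g: round body 62 mm across and 50 mm tall with a flat shoulder, and on it a knurled screw lid 36 mm across that rises from 50 to 96 mm (grip it by the lid, in its upper part, so that the fingers stay above a dock's keeper). Origin: centre of its underside, z up. A spent one: at the start it is held in a dock.
- spent2: tin canister, 200 g: round body 62 mm across and 50 mm tall with a flat shoulder, and on it a knurled screw lid 36 mm across that rises from 50 to 96 mm (grip it by the lid, in its upper part, so that the fingers stay above a dock's keeper). Origin: centre of its underside, z up. A spent one: at the start it is held in a dock.
- fresh1: tin canister, 200 g: round body 62 mm across and 50 mm tall with a flat shoulder, and on it a knurled screw lid 36 mm across that rises from 50 to 96 mm (grip it by the lid, in its upper part, so that the fingers stay above a dock's keeper). Origin: centre of its underside, z up. A fresh one, standing on the counter in front of the docks at the start; it may be absent.
- fresh2: tin canister, 200 g: round body 62 mm across and 50 mm tall with a flat shoulder, and on it a knurled screw lid 36 mm across that rises from 50 to 96 mm (grip it by the lid, in its upper part, so that the fingers stay above a dock's keeper). Origin: centre of its underside, z up. A fresh one, standing on the counter in front of the docks at the start; it may be absent.
- fresh3: tin canister, 200 g: round body 62 mm across and 50 mm tall with a flat shoulder, and on it a knurled screw lid 36 mm across that rises from 50 to 96 mm (grip it by the lid, in its upper part, so that the fingers stay above a dock's keeper). Origin: centre of its underside, z up. A fresh one, standing on the counter in front of the docks at the start; it may be absent.
- dock1: dock 1: grey housing 140 (x) x 100 (y) x 20 mm, a black sprung pad (112 x 66 mm) on it, and over the pad's far half a steel keeper plate 5 mm thick, underside 75 mm and top 80 mm above the counter, with a slot 44 mm wide, open to -x, in which the lid stands. Origin: underside centre; x from the open front to the keeper, z up.
- dock1_load (a point): open front half of the pad, on its top when up, 34 mm above the counter: a canister is set and pressed with its origin here. The pad takes about 7 N to go fully down, 12 mm; only then (10 mm at least) does the canister's shoulder pass under the keeper. Axes as the dock.
- dock1_seat (a point): where the origin of a canister lies when home under the keeper: 44 mm along +x from the load point, 25 mm above the counter (it holds the pad 9 mm down). The keeper's two arms begin 14 mm before this point; a back wall stops the body 2 mm past it. Axes as the dock.
- pad1 (a joint): sprung pad of dock 1: 0 up, 0.012 m fully depressed, about 0.009 with a canister held under the keeper
- dock2: dock 2: grey housing 140 (x) x 100 (y) x 20 mm, a black sprung pad (112 x 66 mm) on it, and over the pad's far half a steel keeper plate 5 mm thick, underside 75 mm and top 80 mm above the counter, with a slot 44 mm wide, open to -x, in which the lid stands. Origin: underside centre; x from the open front to the keeper, z up.
- dock2_load (a point): open front half of the pad, on its top when up, 34 mm above the counter: a canister is set and pressed with its origin here. The pad takes about 7 N to go fully down, 12 mm; only then (10 mm at least) does the canister's shoulder pass under the keeper. Axes as the dock.
- dock2_seat (a point): where the origin of a canister lies when home under the keeper: 44 mm along +x from the load point, 25 mm above the counter (it holds the pad 9 mm down). The keeper's two arms begin 14 mm before this point; a back wall stops the body 2 mm past it. Axes as the dock.
- pad2 (a joint): sprung pad of dock 2: 0 up, 0.012 m fully depressed, about 0.009 with a canister held under the keeper
- dock3: dock 3: grey housing 140 (x) x 100 (y) x 20 mm, a black sprung pad (112 x 66 mm) on it, and over the pad's far half a steel keeper plate 5 mm thick, underside 75 mm and top 80 mm above the counter, with a slot 44 mm wide, open to -x, in which the lid stands. Origin: underside centre; x from the open front to the keeper, z up.
- dock3_load (a point): open front half of the pad, on its top when up, 34 mm above the counter: a canister is set and pressed with its origin here. The pad takes about 7 N to go fully down, 12 mm; only then (10 mm at least) does the canister's shoulder pass under the keeper. Axes as the dock.
- dock3_seat (a point): where the origin of a canister lies when home under the keeper: 44 mm along +x from the load point, 25 mm above the counter (it holds the pad 9 mm down). The keeper's two arms begin 14 mm before this point; a back wall stops the body 2 mm past it. Axes as the dock.
- pad3 (a joint): sprung pad of dock 3: 0 up, 0.012 m fully depressed, about 0.009 with a canister held under the keeper
- ledge: narrow raised steel ledge: top 40 mm wide (y) and 200 mm long (x), 60 mm above the counter, on a foot 210 x 80 x 8 mm; narrower than a canister, which overhangs both sides. Origin: underside centre, x along the ledge, z up.
- valve (a joint): black air-valve lever 80 mm long on a grey block, across the docks from the ledge: 1.0 rad leaning away from the robot (air on), 0 leaning to the robot (air off); stays where it is left
- valve_tip (a point): tip of the valve lever; y is the lever's hinge axis, the tip moves along y cross vertical (roughly +x) as the joint value grows
- terminal_board: black phenolic terminal board, 50 x 90 x 14 mm; a bystander, to be left where it is. Origin: on its underside
- lamp_socket: chrome lamp socket, 48 mm across, 47 mm tall; a bystander, to be left where it is. Origin: on its underside
- mug: white mug, 80 mm across, 90 mm tall; a bystander, to be left where it is. Origin: on its underside
- screwdriver: screwdriver lying on the counter; a bystander, to be left where it is. Origin: on its underside
Things that resemble listed ones, but are neither listed nor needed, are in the scene too. Leave any red or yellow look-alike of the fresh2 alone.

How it is judged:
On the way, in this order (a step that is already met when the one before it is completed fails the run):
1. the valve lever is thrown to off (value of joint valve below 0.15 rad), for 0.2 s.
2. with the air off, both spent canisters stand upright on the ledge, released (value of joint valve below 0.15 rad and z of spent1 in the frame of ledge between 0.055 and 0.065 m and horizontal distance between each of spent1, spent2 and ledge below 0.1 m and angle between each of spent1, spent2's own z axis and vertical below 0.1 rad and contact force between each of spent1, spent2 and the fingers below 0.2 N and linear speed of each of spent1, spent2 below 0.03 m/s and z of spent2 in the frame of ledge between 0.055 and 0.065 m), for 0.3 s.
3. with the air still off, every fresh canister is held under the keeper of a dock, released (value of joint valve below 0.15 rad and ((horizontal distance between fresh1 and dock1_seat below 0.01 m and height (world z) of fresh1 below 0.03 m and value of joint pad1 above 0.006 m) or (horizontal distance between fresh1 and dock2_seat below 0.01 m and height (world z) of fresh1 below 0.03 m and value of joint pad2 above 0.006 m) or (horizontal distance between fresh1 and dock3_seat below 0.01 m and height (world z) of fresh1 below 0.03 m and value of joint pad3 above 0.006 m)) and angle between each of fresh1, fresh2, fresh3's own z axis and vertical below 0.12 rad and contact force between each of fresh1, fresh2, fresh3 and the fingers below 0.2 N and linear speed of each of fresh1, fresh2, fresh3 below 0.03 m/s and ((horizontal distance between fresh2 and dock1_seat below 0.01 m and height (world z) of fresh2 below 0.03 m and value of joint pad1 above 0.006 m) or (horizontal distance between fresh2 and dock2_seat below 0.01 m and height (world z) of fresh2 below 0.03 m and value of joint pad2 above 0.006 m) or (horizontal distance between fresh2 and dock3_seat below 0.01 m and height (world z) of fresh2 below 0.03 m and value of joint pad3 above 0.006 m)) and ((horizontal distance between fresh3 and dock1_seat below 0.01 m and height (world z) of fresh3 below 0.03 m and value of joint pad1 above 0.006 m) or (horizontal distance between fresh3 and dock2_seat below 0.01 m and height (world z) of fresh3 below 0.03 m and value of joint pad2 above 0.006 m) or (horizontal distance between fresh3 and dock3_seat below 0.01 m and height (world z) of fresh3 below 0.03 m and value of joint pad3 above 0.006 m))), for 0.3 s.
At the end, for the whole second after the job is handed in: The lever is on (above 0.85 rad); both spent canisters stand upright (within 0.10 rad) and at rest on top of the ledge; every fresh canister is home in a dock: within 10 mm of the seat point, upright within 0.12 rad, under the keeper with the pad held more than 6 mm down; nothing is held (value of joint valve above 0.85 rad and z of spent1 in the frame of ledge between 0.055 and 0.065 m and horizontal distance between each of spent1, spent2 and ledge below 0.1 m and angle between each of spent1, spent2's own z axis and vertical below 0.1 rad and contact force between each of spent1, spent2, fresh1, fresh2, fresh3 and the fingers below 0.2 N and linear speed of each of spent1, spent2, fresh1, fresh2, fresh3 below 0.03 m/s and z of spent2 in the frame of ledge between 0.055 and 0.065 m and ((horizontal distance between fresh1 and dock1_seat below 0.01 m and height (world z) of fresh1 below 0.03 m and value of joint pad1 above 0.006 m) or (horizontal distance between fresh1 and dock2_seat below 0.01 m and height (world z) of fresh1 below 0.03 m and value of joint pad2 above 0.006 m) or (horizontal distance between fresh1 and dock3_seat below 0.01 m and height (world z) of fresh1 below 0.03 m and value of joint pad3 above 0.006 m)) and angle between each of fresh1, fresh2, fresh3's own z axis and vertical below 0.12 rad and ((horizontal distance between fresh2 and dock1_seat below 0.01 m and height (world z) of fresh2 below 0.03 m and value of joint pad1 above 0.006 m) or (horizontal distance between fresh2 and dock2_seat below 0.01 m and height (world z) of fresh2 below 0.03 m and value of joint pad2 above 0.006 m) or (horizontal distance between fresh2 and dock3_seat below 0.01 m and height (world z) of fresh2 below 0.03 m and value of joint pad3 above 0.006 m)) and ((horizontal distance between fresh3 and dock1_seat below 0.01 m and height (world z) of fresh3 below 0.03 m and value of joint pad1 above 0.006 m) or (horizontal distance between fresh3 and dock2_seat below 0.01 m and height (world z) of fresh3 below 0.03 m and value of joint pad2 above 0.006 m) or (horizontal distance between fresh3 and dock3_seat below 0.01 m and height (world z) of fresh3 below 0.03 m and value of joint pad3 above 0.006 m))); the robot touches nothing.
It fails at once if the terminal board is moved by more than 3 cm (distance of terminal_board from where it was at the start of the episode above 0.03 m).
It fails at once if the lamp socket is moved by more than 3 cm (distance of lamp_socket from where it was at the start of the episode above 0.03 m).
It fails at once if the mug is moved by more than 3 cm (distance of mug from where it was at the start of the episode above 0.03 m).
It fails at once if the screwdriver is moved by more than 3 cm (distance of screwdriver from where it was at the start of the episode above 0.03 m).
Of fresh1, fresh2, fresh3 only 2 to 3 are there at a start; the rules pass over those that are not, and their reading is None.
At some moment in a run one of fresh1, fresh2, fresh3 may be knocked a few centimetres aside while the robot is not near it.
It also fails if it takes over 210 s, if anything falls off the work surface, if the arm or the gripper's body presses on something with over 40 N, if the wrist force passes 120 N, or if a joint passes its speed limit or range.

## Working session

There is one attempt and no reset: what is moved stays moved. The work goes in short steps, Python scripts to look and compute and a tool call to move; the robot and the scene stay as the last step left them, time stands still between calls to the robot, and variables do not carry over. Pictures are saved under pics/ and viewed, at most 14 in all, crops included, and the job is handed in when it is done.

Besides the shell and the picture viewer there is one more tool, called by a JSON object that holds its "method" and its "body", one argument or row to a line. play_rows: Moves the arm, as the interface text tells. Its arguments: {"type":"object","properties":{"gripper":{"type":"array","items":{"type":"number"}},"delta_pos":{"type":"array","items":{"type":"array","items":{"type":"number"}}},"turn":{"type":"array","items":{"type":"array","items":{"type":"number"}}},"squeeze":{"type":"number"}},"required":["gripper","delta_pos","turn"]}

```bash
mkdir -p pics; cat > h.py <<'E'
import numpy as np, cv2
from rig import robot
def K(c):
    h=c["color"].shape[0]; f=h/2/np.tan(np.radians(c["vfov"])/2); return f
def ray(c,u,v):
    f=K(c); R=np.array(c["R"]); t=np.array(c["t"])
    d=R.T@np.array([(u-c["cx"])/f,(v-c["cy"])/f,1.0]); return -R.T@t,d
def onz(c,u,v,z):
    o,d=ray(c,u,v); return o+d*(z-o[2])/d[2]
def proj(c,X):
    p=np.array(c["R"])@np.array(X)+np.array(c["t"]); return K(c)*p[0]/p[2]+c["cx"],K(c)*p[1]/p[2]+c["cy"]
def save(c,name): cv2.imwrite("pics/"+name,c["color"][:,:,::-1])
E
python3 - <<'E'
from h import *
for n in("top","side"):
    c=robot.camera(n); save(c,n+"0.png"); print(n,K(c),c["cx"],c["cy"],-np.array(c["R"]).T@c["t"]); print(np.array(c["R"]).round(3))
o=robot.get_obs(); print(o)
E
```

```text
top 393.4430043088204 278.2561303914732 218.2970919886699 [ 0.38650195 -0.09086072  1.27435864]
[[ 0.01  -1.     0.002]
 [-0.997 -0.01  -0.082]
 [ 0.082 -0.002 -0.997]]
side 459.63309460957674 286.5811800507539 208.95263765647897 [ 0.01229584 -1.04314968  0.86746787]
[[ 0.896 -0.444  0.013]
 [-0.254 -0.536 -0.805]
 [ 0.365  0.718 -0.593]]
{'time': 0.1, 'q': array([-1.29050273e+00,  5.28387945e-01,  1.43376639e+00, -3.82081203e-05,
        1.18139399e+00, -1.78508826e-01]), 'joint_velocities': array([-3.73779495e-05, -6.91728879e-04, -4.14261160e-03,  3.91157157e-05,
        1.83191263e-05,  9.67435919e-04]), 'joint_torque': array([-4.82336181e-04, -4.40985096e+01, -1.77151304e+01,  6.34012953e-02,
        5.34198701e-02, -3.31217575e-05]), 'position': array([ 0.2766239 , -0.55971833,  0.2216629 ]), 'tool_rot': array([ 9.73800612e-01,  2.27401433e-01, -6.73866867e-05, -9.75668847e-04]), 'ft_force': array([-0.16455516,  0.55396447,  0.06367398]), 'moment': array([-0.01134358,  0.01663258, -0.03346119]), 'grip_force': 0.0, 'grip_width': 0.08702548020477463}
```

View pics/top0.png

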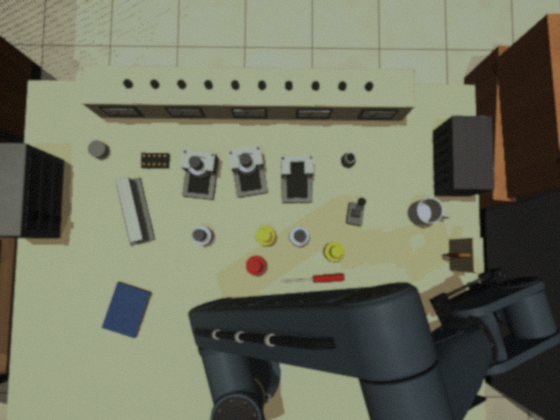

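View pics/side0.png

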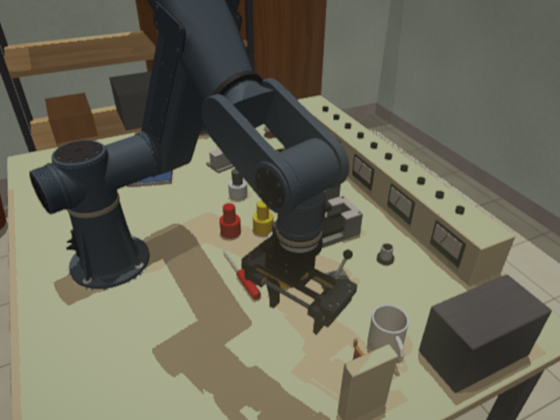

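The top view shows the ledge at (133,212), the docks at (199,178), (247,172) and (297,178), and spent lids at (196,162) and (246,159). Two fresh canisters are at (202,236) and (299,237), and the lever is at (357,210). The yellow and red ones are decoys. I'll zoom in next.

```bash
python3 - <<'E'
import cv2
a=cv2.imread("pics/top0.png")[140:260,100:390]
b=cv2.resize(a,None,fx=2.75,fy=2.75,interpolation=cv2.INTER_CUBIC)
a=cv2.imread("pics/top0.png")
d1=cv2.resize(a[140:210,170:325],None,fx=5,fy=5,interpolation=cv2.INTER_CUBIC)
cv2.imwrite("pics/c1.png",d1)
d2=cv2.resize(a[170:260,105:235],None,fx=6,fy=6,interpolation=cv2.INTER_CUBIC)
d3=cv2.resize(a[190:260,280:380],None,fx=6,fy=6,interpolation=cv2.INTER_CUBIC)
cv2.imwrite("pics/c2.png",d2);cv2.imwrite("pics/c3.png",d3)
E
```

```text
(no output)
```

View pics/c1.png

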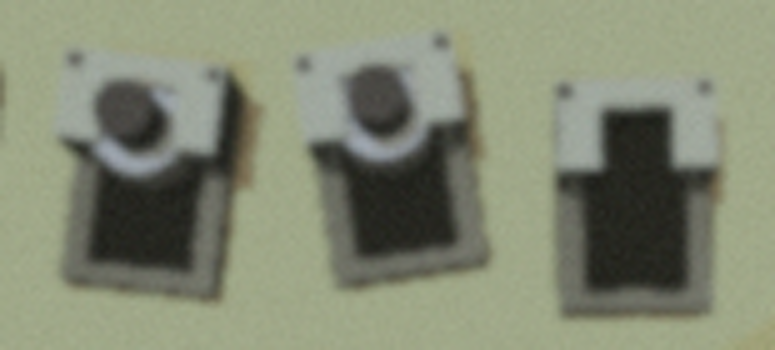

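View pics/c2.png

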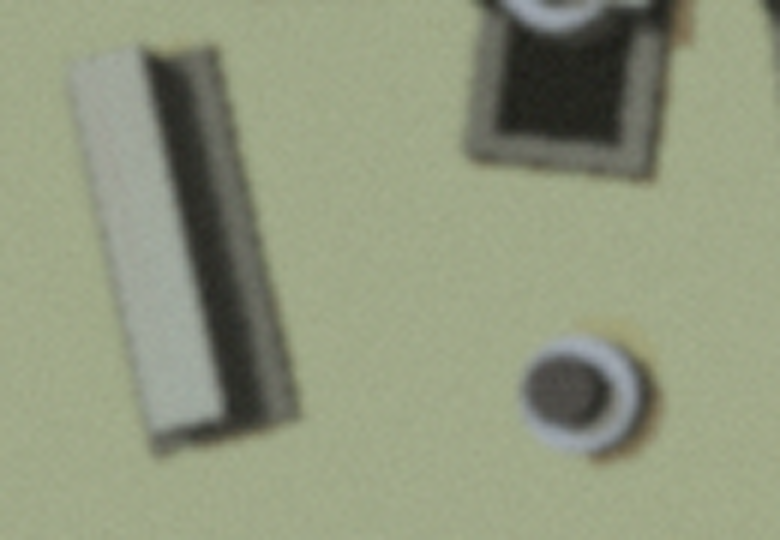

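View pics/c3.png

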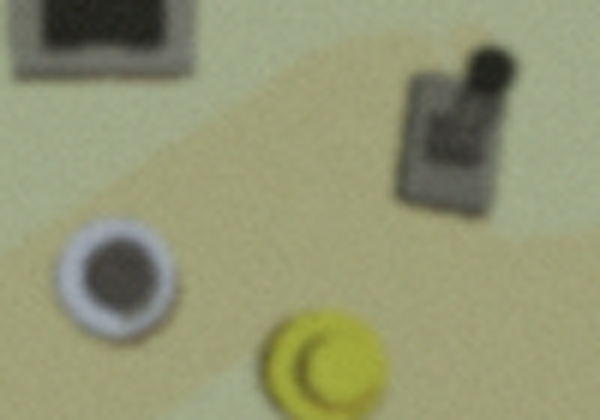

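```bash
python3 - <<'E'
from h import *
c=robot.camera("top"); np.set_printoptions(precision=4,suppress=True)
def P(u,v,s,u0,v0,z): return onz(c,u0+(u+.5)/s-.5,v0+(v+.5)/s-.5,z)[:2]
D={1:[(65,50),(232,70),(60,138),(222,156),(62,283),(219,298)],2:[(291,60),(450,35),(312,147),(466,120),(338,287),(491,262)],3:[(556,82),(714,80),(558,172),(718,170),(560,316),(711,314)]}
for k,p in D.items():
    w=[P(u,v,5,170,140,.08 if i<4 else .02) for i,(u,v) in enumerate(p)]
    ang=lambda a,b: np.degrees(np.arctan2(*( (lambda d:(d[0],-d[1]))(b-a))))
    print(k,*w); print("  edge angs (dir of -y edge, 0 = aligned)",ang(w[0],w[1]),ang(w[2],w[3]),ang(w[4],w[5]),"widths",[np.linalg.norm(w[i]-w[i+1]) for i in(0,2,4)],"mid",[(w[i]+w[i+1])/2 for i in(0,2,4)])
print("slot3",[P(u,v,5,170,140,.08) for u,v in((603,172),(670,170),(603,108),(670,108))])
print("pad3 front",[P(u,v,5,170,140,.034) for u,v in((584,289),(688,287))])
L=[P(u,v,6,105,170,.06) for u,v in((70,62),(143,45),(222,412),(152,435))]
print("ledge",*L,"mid",sum(L)/4)
LF=[P(u,v,6,105,170,.008) for u,v in((215,45),(298,412))]; print("foot",LF)
V=[P(u,v,6,280,190,z) for u,v,z in((490,70,.08),(415,75,.03),(398,195,.03),(487,215,.03),(455,135,.03))]; print("valve tip/block",*V)
# lids by dark mask
g=cv2.GaussianBlur(c["color"],(0,0),.7).astype(int)
for n,(u,v),z in(("s1",(196,162),.121),("s2",(246,159),.121),("fA",(200,235),.096),("fB",(299.5,236),.096)):
    best=None
    # lid colour: dark gray relative to ring
    sub=g[v-14:v+15,int(u)-14:int(u)+15].max(2)
    m=((sub>55)&(sub<115)).astype(np.uint8)
    nl,lab,st,ce=cv2.connectedComponentsWithStats(m)
    l=lab[14,14]; print(n,"lab",l,st[l],ce[l]+[int(u)-14,v-14],"top est",onz(c,*(ce[l]+[int(u)-14,v-14]),z-.015)[:2])
    # body ring (bright)
    s3=g[v-16:v+17,int(u)-16:int(u)+17]; mb=((s3[...,2]-s3[...,1]>5)).astype(np.uint8)
    ys,xs=np.nonzero(mb); 
    if len(xs)>10:
        (cx,cy),r=cv2.minEnclosingCircle(np.stack([xs,ys],1).astype(np.float32)); print("   body",cx+int(u)-16,cy+v-16,r,onz(c,cx+int(u)-16,cy+v-16,z-.046)[:2])
E
```

```text
1 [0.695  0.2046] [0.6835 0.1012] [0.6398 0.2061] [0.6296 0.1062] [0.5581 0.2169] [0.5494 0.1158]
  edge angs (dir of -y edge, 0 = aligned) -6.348101051489407 -5.834944226803591 -4.920186452567561 widths [np.float64(0.1040356482604273), np.float64(0.1004307353337903), np.float64(0.10140734049426006)] mid [array([0.6892, 0.1529]), array([0.6347, 0.1561]), array([0.5538, 0.1664])]
2 [0.6902 0.065 ] [ 0.7069 -0.033 ] [0.6358 0.0509] [ 0.6536 -0.0436] [0.5573 0.0396] [ 0.5745 -0.0585]
  edge angs (dir of -y edge, 0 = aligned) 9.698024444948427 10.682425457525776 9.940603269596107 widths [np.float64(0.09939410142022927), np.float64(0.09620336452964123), np.float64(0.09959445626503828)] mid [array([0.6985, 0.016 ]), array([0.6447, 0.0037]), array([ 0.5659, -0.0095])]
3 [ 0.678  -0.0988] [ 0.6803 -0.1964] [ 0.6218 -0.1006] [ 0.624 -0.199] [ 0.54   -0.1032] [ 0.5423 -0.2001]
  edge angs (dir of -y edge, 0 = aligned) 1.326144923407916 1.307486978782464 1.3354908581322484 widths [np.float64(0.09756736755118124), np.float64(0.09842639530073871), np.float64(0.09696543498131582)] mid [array([ 0.6
[... 320 characters left out ...]
id [0.5106 0.3701]
foot [array([0.6211, 0.357 ]), array([0.4227, 0.3049])]
valve tip/block [ 0.5399 -0.3462] [ 0.5432 -0.317 ] [ 0.4792 -0.3077] [ 0.4691 -0.3547] [ 0.5114 -0.338 ]
s1 lab 1 [  7   8  15  15 146] [195.5    162.5274] top est [0.649  0.1582]
   body 193.5 171.5 3.8079864978790283 [0.6278 0.1702]
s2 lab 1 [  7   8  14  15 145] [245.469  159.6621] top est [0.6594 0.0078]
   body 242.5 168.5 2.12142014503479 [0.6388 0.0191]
fA lab 1 [  7   8  14  13 138] [199.5217 235.087 ] top est [0.4315 0.1453]
   body 204.5 230.5 5.147915363311768 [0.4471 0.1363]
fB lab 1 [  9   8  12  13 120] [299.7167 235.7417] top est [ 0.4325 -0.1585]
   body 297.5 235.5 7.648629188537598 [ 0.4344 -0.1533]
```

```bash
cat >> h.py <<'E'
def tri(c1,p1,c2,p2):
    o1,d1=ray(c1,*p1);o2,d2=ray(c2,*p2)
    s=np.linalg.lstsq(np.stack([d1,-d2],1),o2-o1,rcond=None)[0]
    a,b=o1+d1*s[0],o2+d2*s[1]; return (a+b)/2,np.linalg.norm(a-b)
from scipy.spatial.transform import Rotation as Ro
def go(x,y,z,yaw):
    "rows' delta (cm, tool axes) and turn for target tool-down pose with tool x at yaw deg; from measured pose"
    o=robot.get_obs(); R=Ro.from_quat(o["tool_rot"]); d=R.inv().apply(np.array([x,y,z])-o["position"])*100
    T=Ro.from_euler("z",yaw,degrees=True)*Ro.from_euler("x",180,degrees=True)
    return d.round(2),(R.inv()*T).as_rotvec().round(4)
E
python3 - <<'E'
from h import *
c=robot.camera("top");s=robot.camera("side")
# knob: darkest blob near
def dark(im,u,v,r,th):
    m=(cv2.GaussianBlur(im,(0,0),.6)[v-r:v+r+1,u-r:u+r+1].max(2)<th).astype(np.uint8)
    n,l,st,ce=cv2.connectedComponentsWithStats(m); return [(st[i][4],(ce[i]+[u-r,v-r]).round(1)) for i in range(1,n) if st[i][4]>5]
print(dark(c["color"],361,201,8,60)); print(dark(s["color"],347,255,8,70))
print(tri(c,(361.4,201.3),s,(347.3,255.5)))
print(go(.2766,-.5597,.2217,0), go(.60,-.36,.2,-8))
E
```

```text
[(np.int32(37), array([360.9, 202.2]))]
[(np.int32(51), array([347.2, 254.2]))]
(array([ 0.53908115, -0.34473241,  0.09076449]), np.float64(0.0016806359411604124))
(array([ 0.  , -0.03,  0.04]), array([-1.000e-03,  1.000e-04,  4.588e-01])) (array([37.84, -3.62,  2.22]), array([-1.000e-03,  1.000e-04,  5.984e-01]))
```

{"method": "play_rows", "body": {
  "gripper": [1,1,1,1,1,1,1,1,1,1],
  "delta_pos": [
    [36.8,-5.0,2.2],
    [36.8,-5.0,2.2],
    [36.8,-5.0,2.2],
    [36.8,-5.0,2.2],
    [36.8,-5.0,2.2],
    [36.8,-5.0,2.2],
    [36.8,-5.0,2.2],
    [36.8,-5.0,2.2],
    [36.8,-5.0,2.2],
    [36.8,-5.0,2.2]
  ],
  "turn": [
    [0,0,0.598],
    [0,0,0.598],
    [0,0,0.598],
    [0,0,0.598],
    [0,0,0.598],
    [0,0,0.598],
    [0,0,0.598],
    [0,0,0.598],
    [0,0,0.598],
    [0,0,0.598]
  ]
}}

```text
time: 1.5
position: [0.5834, -0.3539, 0.2008]
tool_rot: [0.997, -0.071, -0.0, 0.0]
ft_force: [-0.1, -0.8, 0.0]
grip_width: 0.0018
grip_force: 0.0
```

{"method": "play_rows", "body": {
  "gripper": [1,1,1,1,1,1,1,1,1,1,1],
  "delta_pos": [
    [0,0,6],
    [0,0,12.2],
    [0,0,12.2],
    [-2.5,0,12.2],
    [-4,0,12.2],
    [-5.5,0,12.2],
    [-7,0,12.2],
    [-8.5,0,12.2],
    [-9.7,0,12.2],
    [-10.2,0,12.2],
    [-10.2,0,12.2]
  ],
  "turn": [
    [0,0,0],
    [0,0,0],
    [0,0,0],
    [0,0,0],
    [0,0,0],
    [0,0,0],
    [0,0,0],
    [0,0,0],
    [0,0,0],
    [0,0,0],
    [0,0,0]
  ]
}}

```text
time: 2.88
position: [0.4925, -0.3402, 0.0794]
tool_rot: [0.997, -0.072, 0.01, 0.002]
ft_force: [22.0, 4.0, -8.3]
grip_width: 0.0002
grip_force: 11.0
```

```bash
python3 - <<'E'
from h import *
c=robot.camera("top");s=robot.camera("side")
a=cv2.resize(c["color"][190:270,90:400],None,fx=2.5,fy=2.5,interpolation=cv2.INTER_CUBIC)
b=cv2.resize(s["color"][150:330,180:440],None,fx=2,fy=2,interpolation=cv2.INTER_CUBIC)
o=np.zeros((200+360,775,3),np.uint8);o[:200]=a;o[200:,:520]=b
cv2.imwrite("pics/v1.png",o[:,:,::-1])
E
```

```text
(no output)
```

View pics/v1.png

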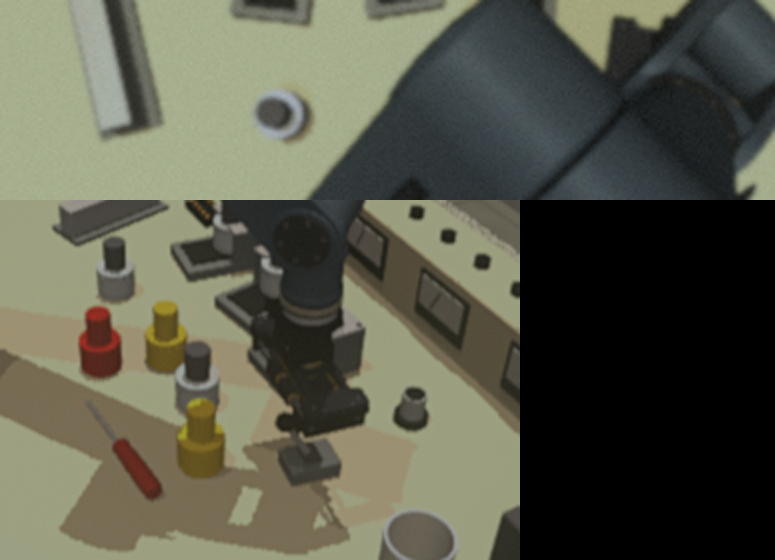

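{"method": "play_rows", "body": {
  "gripper": [1,1,1,1,-1],
  "delta_pos": [
    [2.0,0,0],
    [2.5,0,-5],
    [2.5,0,-11],
    [2.5,0,-14],
    [2.5,0,-14]
  ],
  "turn": [
    [0,0,0],
    [0,0,0],
    [0,0,0],
    [0,0,0],
    [0,0,0]
  ]
}}

```text
time: 3.6
position: [0.5089, -0.3428, 0.2212]
tool_rot: [0.998, -0.069, 0.002, 0.002]
ft_force: [-0.1, 0.3, -0.8]
grip_width: 0.0049
grip_force: 0.0
```

```bash
python3 - <<'E'
from h import *
s=robot.camera("side")
cv2.imwrite("pics/v2.png",s["color"][:,:,::-1])
m=(cv2.GaussianBlur(s["color"],(0,0),.6)[240:300,300:370].max(2)<70).astype(np.uint8)
n,l,st,ce=cv2.connectedComponentsWithStats(m); print([(st[i],ce[i]+[300,240]) for i in range(1,n) if st[i][4]>8])
for p in([.463,-.334,.091],[.47,-.335,.095],[.48,-.337,.098],[.50,-.339,.10]): print(p,proj(s,p))
print(go(.649,.156,.2,-5.7))
E
```

```text
[(array([15,  0, 26,  7, 70], dtype=int32), array([326.04285714, 242.6       ])), (array([19, 17,  8,  9, 60], dtype=int32), array([322.56666667, 260.86666667])), (array([ 20,  32,  29,  20, 262], dtype=int32), array([332.32824427, 282.37022901]))]
[0.463, -0.334, 0.091] (np.float64(318.48423330776995), np.float64(261.8162802351675))
[0.47, -0.335, 0.095] (np.float64(321.2430591336764), np.float64(260.03041404278457))
[0.48, -0.337, 0.098] (np.float64(325.2369166662675), np.float64(258.4348754544057))
[0.5, -0.339, 0.1] (np.float64(332.6802014778657), np.float64(255.9599958150908))
(array([  7.07, -51.25,   1.87]), array([ 0.0005, -0.0003, -0.0397]))
```

{"method": "play_rows", "body": {
  "gripper": [1,1,1,1,1,1,1,1,1],
  "delta_pos": [
    [1.0,0,5],
    [1.0,0,11],
    [1.0,0,13.2],
    [0,0,13.2],
    [-1.5,0,13.2],
    [-2.8,0,13.2],
    [-3.8,0,13.2],
    [-3.8,0,13.2],
    [-3.8,0,13.2]
  ],
  "turn": [
    [0,0,0],
    [0,0,0],
    [0,0,0],
    [0,0,0],
    [0,0,0],
    [0,0,0],
    [0,0,0],
    [0,0,0],
    [0,0,0]
  ]
}}

```text
time: 4.78
position: [0.4914, -0.3405, 0.0878]
tool_rot: [0.997, -0.076, 0.023, 0.005]
ft_force: [52.2, 6.6, -35.4]
grip_width: 0.0003
grip_force: 25.4
```

{"method": "play_rows", "body": {
  "gripper": [1,1,1,1,-1,-1],
  "delta_pos": [
    [3.0,0,0],
    [5,0,0],
    [5,0,-6],
    [5,0,-12],
    [5,0,-13],
    [5,0,-13]
  ],
  "turn": [
    [0,0,0],
    [0,0,0],
    [0,0,0],
    [0,0,0],
    [0,0,0],
    [0,0,0]
  ]
}}

```text
time: 5.52
position: [0.5197, -0.3437, 0.2184]
tool_rot: [0.998, -0.07, 0.001, 0.001]
ft_force: [0.5, 0.1, 0.1]
grip_width: 0.013
grip_force: 0.0
```

```bash
python3 - <<'E'
from h import *
s=robot.camera("side")
m=(cv2.GaussianBlur(s["color"],(0,0),.6)[240:300,300:370].max(2)<70).astype(np.uint8)
n,l,st,ce=cv2.connectedComponentsWithStats(m); print([(st[i],ce[i]+[300,240]) for i in range(1,n) if st[i][4]>8])
print(go(.649,.156,.2,-5.7))
E
```

```text
[(array([15,  0, 26,  7, 69], dtype=int32), array([326.15942029, 242.62318841])), (array([19, 17,  8,  9, 60], dtype=int32), array([322.56666667, 260.86666667])), (array([ 20,  32,  29,  20, 280], dtype=int32), array([332.81428571, 281.95714286]))]
(array([  5.93, -51.22,   1.67]), array([-0.0003,  0.0007, -0.04  ]))
```

{"method": "play_rows", "body": {
  "gripper": [-1,-1,-1,-1,-1,-1,-1,-1,-1,-1,-1,-1],
  "delta_pos": [
    [5.9,-51.2,1.7],
    [5.9,-51.2,1.7],
    [5.9,-51.2,1.7],
    [5.9,-51.2,1.7],
    [5.9,-51.2,1.7],
    [5.9,-51.2,1.7],
    [5.9,-51.2,1.7],
    [5.9,-51.2,1.7],
    [5.9,-51.2,1.7],
    [5.9,-51.2,1.7],
    [5.9,-51.2,1.7],
    [5.9,-51.2,1.7]
  ],
  "turn": [
    [0,0,-0.04],
    [0,0,-0.04],
    [0,0,-0.04],
    [0,0,-0.04],
    [0,0,-0.04],
    [0,0,-0.04],
    [0,0,-0.04],
    [0,0,-0.04],
    [0,0,-0.04],
    [0,0,-0.04],
    [0,0,-0.04],
    [0,0,-0.04]
  ]
}}

```text
time: 7.08
position: [0.6495, 0.1533, 0.1995]
tool_rot: [0.999, -0.051, -0.0, 0.0]
ft_force: [0.2, -0.3, 0.4]
grip_width: 0.087
grip_force: 0.0
```

```bash
python3 - <<'E'
from h import *
c=robot.camera("top");s=robot.camera("side")
a=c["color"][130:290,90:400]; a=cv2.resize(a,None,fx=2,fy=2,interpolation=cv2.INTER_CUBIC)
b=s["color"][80:360,130:410]
o=np.zeros((600,620,3),np.uint8);o[:320]=a;o[320:,:280]=b;
cv2.imwrite("pics/v3.png",o[:,:,::-1])
print(go(.649,.156,.089,-5.7))
E
```

```text
(array([-0.1 , -0.22, 11.08]), array([ 0.0001, -0.    , -0.0018]))
```

View pics/v3.png

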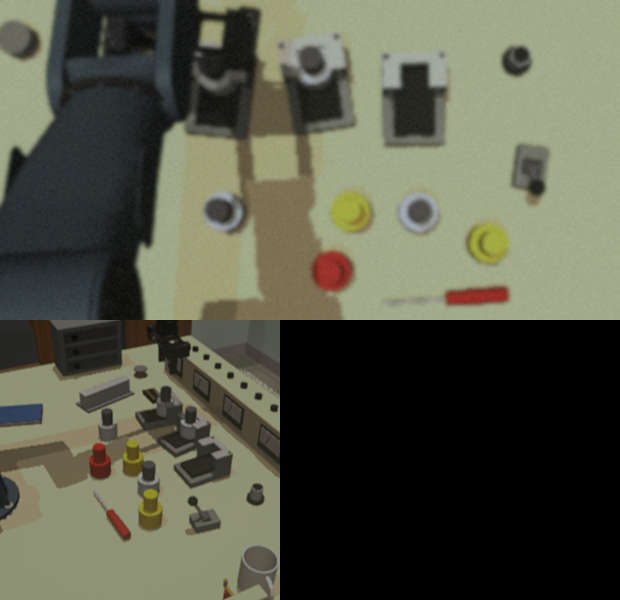

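{"method": "play_rows", "body": {
  "gripper": [-1,-1,-1,-1],
  "delta_pos": [
    [-0.1,-0.2,5],
    [-0.1,-0.2,11.1],
    [-0.1,-0.2,11.1],
    [-0.1,-0.2,11.1]
  ],
  "turn": [
    [0,0,0],
    [0,0,0],
    [0,0,0],
    [0,0,0]
  ]
}}

```text
time: 7.68
position: [0.6494, 0.157, 0.0897]
tool_rot: [0.999, -0.05, 0.0, -0.0]
ft_force: [-0.3, -0.0, 0.4]
grip_width: 0.0871
grip_force: 0.0
```

```bash
python3 - <<'E'
from h import *
s=robot.camera("side"); np.set_printoptions(precision=4,suppress=True)
top={"s2":(245.5,159.7,.01),"fA":(199.5,235.1,0),"fB":(299.7,235.7,0)}
P={"s2":(320,175),"fA":(236,181),"fB":(278,227)}
g=cv2.GaussianBlur(s["color"],(0,0),.6).astype(int)
c=robot.camera("top")
for n,(u,v) in P.items():
    m=(g[v-14:v+15,u-14:u+15].max(2)<105).astype(np.uint8)
    k,l,st,ce=cv2.connectedComponentsWithStats(m); i=1+np.argmax(st[1:,4]); p=ce[i]+[u-14,v-14]
    print(n,st[i],p,tri(c,top[n][:2],s,p))
b=s["color"][110:210,240:360]; cv2.imwrite("pics/v4.png",cv2.resize(b,None,fx=5,fy=5,interpolation=cv2.INTER_CUBIC)[:,:,::-1])
E
```

```text
s2 [  0   1  29  28 462] [316.3355 177.3831] (array([0.6584, 0.0117, 0.0865]), np.float64(0.01164128977564018))
fA [  7   1  22  28 374] [237.623  183.6176] (array([0.4355, 0.1524, 0.0408]), np.float64(0.005297047673346573))
fB [  0   7  22  22 365] [275.3123 230.0329] (array([ 0.4308, -0.1579,  0.0745]), np.float64(0.004507120751805201))
```

View pics/v4.png

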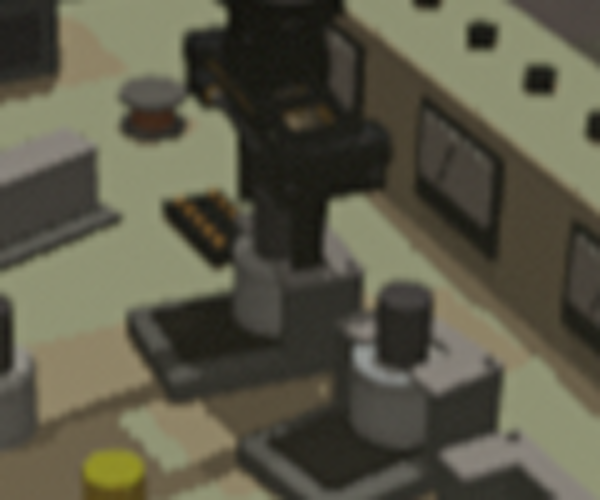

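{"method": "play_rows", "body": {
  "gripper": [1,1,1,1,1],
  "delta_pos": [
    [0,0,0],
    [0,0,0],
    [0,0,0],
    [0,0,0],
    [0,0,0]
  ],
  "turn": [
    [0,0,0],
    [0,0,0],
    [0,0,0],
    [0,0,0],
    [0,0,0]
  ],
  "squeeze": 40
}}

```text
time: 8.4
position: [0.6489, 0.1574, 0.0885]
tool_rot: [0.999, -0.05, -0.0, 0.0]
ft_force: [0.3, 0.0, 0.5]
grip_width: 0.0447
grip_force: 0.0
```

{"method": "play_rows", "body": {
  "gripper": [1,1,1,1],
  "delta_pos": [
    [0,0,0.4],
    [0,0,0.6],
    [0,0,0.7],
    [0,0,0.7]
  ],
  "turn": [
    [0,0,0],
    [0,0,0],
    [0,0,0],
    [0,0,0]
  ]
}}

```text
time: 8.9
position: [0.6495, 0.158, 0.0825]
tool_rot: [0.999, -0.05, 0.001, -0.0]
ft_force: [-1.0, 2.0, 5.9]
grip_width: 0.0355
grip_force: 40.0
```

{"method": "play_rows", "body": {
  "gripper": [-0.1,-0.1,-0.1,1,1,1,1],
  "delta_pos": [
    [0,0,0],
    [0,0,-0.8],
    [0,0,-0.8],
    [0,0,-0.8],
    [0,0,-0.8],
    [0,0,-0.8],
    [0,0,-0.8]
  ],
  "turn": [
    [0,0,0],
    [0,0,0],
    [0,0,0],
    [0,0,0],
    [0,0,0],
    [0,0,0],
    [0,0,0]
  ]
}}

```text
time: 9.78
position: [0.6488, 0.1581, 0.0893]
tool_rot: [0.999, -0.05, -0.0, -0.0]
ft_force: [0.1, 3.8, -1.6]
grip_width: 0.035
grip_force: 40.0
```

{"method": "play_rows", "body": {
  "gripper": [1,1,1,1],
  "delta_pos": [
    [0,0,0.3],
    [0,0,0.6],
    [0,0,0.7],
    [0,0,0.7]
  ],
  "turn": [
    [0,0,0],
    [0,0,0],
    [0,0,0],
    [0,0,0]
  ]
}}

```text
time: 10.28
position: [0.6495, 0.158, 0.0861]
tool_rot: [0.999, -0.049, 0.001, -0.0]
ft_force: [-4.2, 3.8, 15.7]
grip_width: 0.0352
grip_force: 40.0
```

{"method": "play_rows", "body": {
  "gripper": [1,1,1,1,1,1,1,1,1,1],
  "delta_pos": [
    [-1,0,0],
    [-2,0,0],
    [-3,0,0],
    [-4,0,0],
    [-5,0,0],
    [-5.5,0,0],
    [-5.5,0,0],
    [-5.5,0,-3],
    [-5.5,0,-8],
    [-5.5,0,-12]
  ],
  "turn": [
    [0,0,0],
    [0,0,0],
    [0,0,0],
    [0,0,0],
    [0,0,0],
    [0,0,0],
    [0,0,0],
    [0,0,0],
    [0,0,0],
    [0,0,0]
  ]
}}

```text
time: 11.52
position: [0.5942, 0.1618, 0.2035]
tool_rot: [0.999, -0.05, -0.0, 0.001]
ft_force: [-0.5, -0.1, -2.1]
grip_width: 0.0352
grip_force: 40.0
```

```bash
python3 - <<'E'
from h import *
s=robot.camera("side")
b=s["color"][60:260,200:360]; cv2.imwrite("pics/v5.png",cv2.resize(b,None,fx=3,fy=3,interpolation=cv2.INTER_CUBIC)[:,:,::-1])
print(go(.557,.382,.2,14.5))
E
```

```text
(array([ -6.21, -21.47,   0.87]), array([ 0.0017, -0.0102, -0.352 ]))
```

View pics/v5.png

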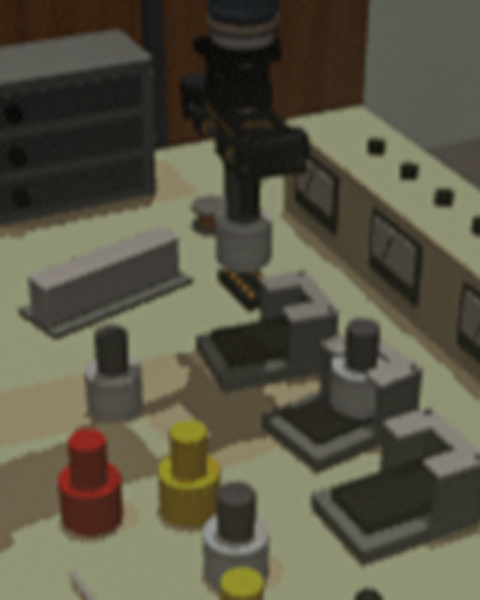

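{"method": "play_rows", "body": {
  "gripper": [1,1,1,1,1,1,1,1],
  "delta_pos": [
    [-1.5,-5.3,0.2],
    [-3.1,-10.7,0.4],
    [-4.6,-16,0.6],
    [-6.2,-21.5,0.9],
    [-6.2,-21.5,0.9],
    [-6.2,-21.5,0.9],
    [-6.2,-21.5,0.9],
    [-6.2,-21.5,0.9]
  ],
  "turn": [
    [0,0,-0.1],
    [0,0,-0.2],
    [0,0,-0.3],
    [0,0,-0.352],
    [0,0,-0.352],
    [0,0,-0.352],
    [0,0,-0.352],
    [0,0,-0.352]
  ]
}}

```text
time: 12.58
position: [0.5544, 0.3815, 0.1935]
tool_rot: [0.992, 0.125, -0.0, 0.0]
ft_force: [0.1, -0.1, -2.0]
grip_width: 0.0354
grip_force: 40.0
```

```bash
python3 - <<'E'
from h import *
print(go(.557,.382,.127,14.5)); print(robot.get_obs()["tool_rot"])
E
```

```text
(array([0.27, 0.01, 6.65]), array([ 0.0004,  0.0002, -0.0024]))
[ 9.92154988e-01  1.25013718e-01 -7.21200504e-05  2.12459828e-04]
```

{"method": "play_rows", "body": {
  "gripper": [1,1,1,1,1,1],
  "delta_pos": [
    [0.2,0,3],
    [0.2,0,5.5],
    [0.2,0,6.4],
    [0.2,0,6.8],
    [0.2,0,7.0],
    [0.2,0,7.0]
  ],
  "turn": [
    [0,0,0],
    [0,0,0],
    [0,0,0],
    [0,0,0],
    [0,0,0],
    [0,0,0]
  ]
}}

```text
time: 13.32
position: [0.5564, 0.3837, 0.1246]
tool_rot: [0.992, 0.126, 0.001, -0.0]
ft_force: [0.6, -0.2, -0.7]
grip_width: 0.0351
grip_force: 40.0
```

{"method": "play_rows", "body": {
  "gripper": [1,1,0,-0.5,-1,-1,-1,-1,-1],
  "delta_pos": [
    [0,0,0.1],
    [0,0,0.1],
    [0,0,0.1],
    [0,0,0.1],
    [0,0,0.1],
    [0,0,0.1],
    [0,0,-2],
    [0,0,-7],
    [0,0,-9]
  ],
  "turn": [
    [0,0,0],
    [0,0,0],
    [0,0,0],
    [0,0,0],
    [0,0,0],
    [0,0,0],
    [0,0,0],
    [0,0,0],
    [0,0,0]
  ]
}}

```text
time: 14.45
position: [0.5572, 0.3842, 0.2167]
tool_rot: [0.992, 0.126, 0.002, -0.001]
ft_force: [-1.2, 0.1, 0.1]
grip_width: 0.0856
grip_force: 0.0
```

```bash
python3 - <<'E'
from h import *
print(go(.6593,.007,.19,10.4))
E
```

```text
(array([ 0.44, 39.08,  2.63]), array([-0.0012, -0.005 ,  0.0713]))
```

{"method": "play_rows", "body": {
  "gripper": [-1,-1,-1,-1,-1,-1,-1,-1,-1,-1],
  "delta_pos": [
    [0,6,0],
    [0.1,12,0],
    [0.4,39.1,2.6],
    [0.4,39.1,2.6],
    [0.4,39.1,2.6],
    [0.4,39.1,2.6],
    [0.4,39.1,2.6],
    [0.4,39.1,2.6],
    [0.4,39.1,2.6],
    [0.4,39.1,2.6]
  ],
  "turn": [
    [0,0,0.071],
    [0,0,0.071],
    [0,0,0.071],
    [0,0,0.071],
    [0,0,0.071],
    [0,0,0.071],
    [0,0,0.071],
    [0,0,0.071],
    [0,0,0.071],
    [0,0,0.071]
  ]
}}

```text
time: 15.7
position: [0.6569, 0.0081, 0.1878]
tool_rot: [0.996, 0.092, -0.0, -0.0]
ft_force: [-0.5, -0.0, 0.4]
grip_width: 0.0869
grip_force: 0.0
```

```bash
python3 - <<'E'
from h import *
print(go(.6593,.007,.0895,10.4))
c=robot.camera("top");s=robot.camera("side")
a=cv2.resize(c["color"][130:290,90:400],None,fx=2,fy=2,interpolation=cv2.INTER_CUBIC)
b=s["color"][80:360,130:410]
o=np.zeros((600,620,3),np.uint8);o[:320]=a;o[320:,:280]=b;
cv2.imwrite("pics/v6.png",o[:,:,::-1])
E
```

```text
(array([0.21, 0.16, 9.83]), array([-0.0005,  0.0001,  0.0029]))
```

View pics/v6.png

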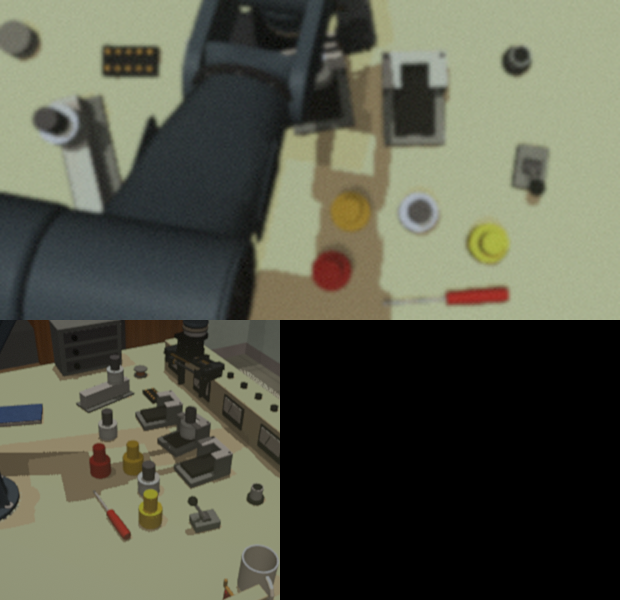

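{"method": "play_rows", "body": {
  "gripper": [-1,-0.5,-0.1,-0.1,1,1,1,1,1,1],
  "delta_pos": [
    [0.2,0.1,5],
    [0.2,0.1,9],
    [0.2,0.1,9.8],
    [0.2,0.1,9.8],
    [0.2,0.1,9.8],
    [0.2,0.1,9.8],
    [0.2,0.1,9.8],
    [0.2,0.1,9.8],
    [0.2,0.1,9.8],
    [0.2,0.1,9.8]
  ],
  "turn": [
    [0,0,0],
    [0,0,0],
    [0,0,0],
    [0,0,0],
    [0,0,0],
    [0,0,0],
    [0,0,0],
    [0,0,0],
    [0,0,0],
    [0,0,0]
  ]
}}

```text
time: 17.05
position: [0.6599, 0.0056, 0.09]
tool_rot: [0.996, 0.091, 0.001, -0.0]
ft_force: [-0.1, 4.4, 3.9]
grip_width: 0.0354
grip_force: 39.9
```

{"method": "play_rows", "body": {
  "gripper": [1,1,1,1],
  "delta_pos": [
    [0,0,0.3],
    [0,0,0.6],
    [0,0,0.7],
    [0,0,0.7]
  ],
  "turn": [
    [0,0,0],
    [0,0,0],
    [0,0,0],
    [0,0,0]
  ]
}}

```text
time: 17.55
position: [0.661, 0.006, 0.0879]
tool_rot: [0.996, 0.091, 0.002, 0.0]
ft_force: [-5.9, 5.8, 27.4]
grip_width: 0.0352
grip_force: 39.9
```

{"method": "play_rows", "body": {
  "gripper": [1,1,1,1,1,1,1,1,1,1],
  "delta_pos": [
    [-1,0,-0.1],
    [-2,0,-0.1],
    [-3,0,-0.1],
    [-4,0,-0.1],
    [-5,0,-0.1],
    [-5.5,0,-0.1],
    [-5.5,0,-0.1],
    [-5.5,0,-3],
    [-5.5,0,-8],
    [-5.5,0,-12]
  ],
  "turn": [
    [0,0,0],
    [0,0,0],
    [0,0,0],
    [0,0,0],
    [0,0,0],
    [0,0,0],
    [0,0,0],
    [0,0,0],
    [0,0,0],
    [0,0,0]
  ]
}}

```text
time: 18.8
position: [0.6052, -0.006, 0.2031]
tool_rot: [0.996, 0.091, -0.001, 0.001]
ft_force: [0.1, 0.6, 0.1]
grip_width: 0.0014
grip_force: 0.0
```

```bash
python3 - <<'E'
from h import *
print(go(.464,.359,.2,14.5))
E
```

```text
(array([ -7.28, -38.45,   0.24]), array([ 0.002 ,  0.0016, -0.0711]))
```

The grip slipped off, so I'll look.

```bash
python3 - <<'E'
from h import *
s=robot.camera("side");c=robot.camera("top")
b=cv2.resize(s["color"][110:260,260:400],None,fx=3.6,fy=3.6,interpolation=cv2.INTER_CUBIC)
a=cv2.resize(c["color"][120:220,215:285],None,fx=4,fy=4,interpolation=cv2.INTER_CUBIC)
o=np.zeros((540,790,3),np.uint8);o[:,:504]=b;o[:400,504:784]=a
cv2.imwrite("pics/v7.png",o[:,:,::-1])
E
```

```text
(no output)
```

View pics/v7.png

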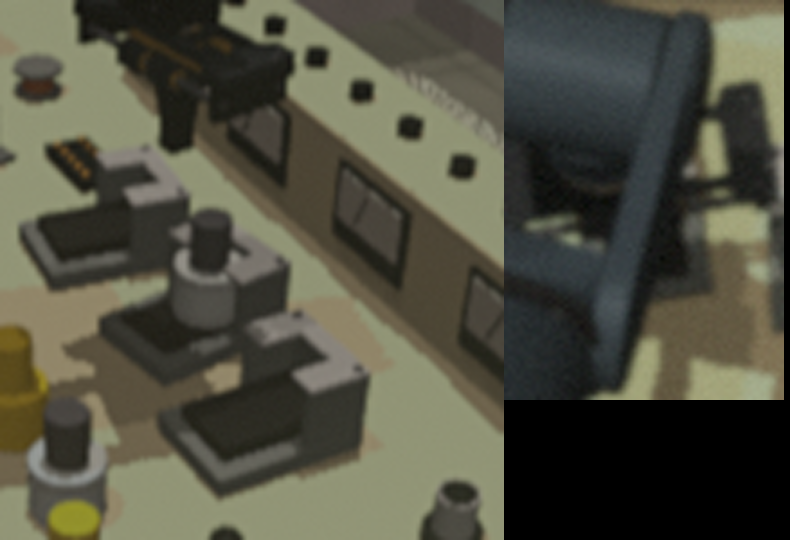

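```bash
python3 - <<'E'
from h import *
s=robot.camera("side")
for p in([.6593,.007,.121],[.6495,.0052,.121],[.6395,.0035,.121],[.6495,.0052,.130],[.6593,.012,.121]): print(p,np.round(proj(s,p),1))
g=cv2.GaussianBlur(s["color"],(0,0),.6).astype(int)
sub=g[160:200,300:340].max(2); 
for v in range(6,34,2): print(160+v,"".join("#" if x<85 else ("+" if x<110 else ".") for x in sub[v]))
E
```

```text
[0.6593, 0.007, 0.121] [319.8 168.4]
[0.6495, 0.0052, 0.121] [317.3 169.4]
[0.6395, 0.0035, 0.121] [314.8 170.3]
[0.6495, 0.0052, 0.13] [317.4 166.9]
[0.6593, 0.012, 0.121] [319.  167.6]
166 +++#########+...................++++####
168 #############..++###+++...........+++++#
170 ########################+............+++
172 ###########+############+...............
174 ########+...+###########+...............
176 ##########++#############+..............
178 ###########################++...........
180 #########+..+###########+++##+..........
182 ########+...+##########+............++++
184 #########...+##########+...........++###
186 ++++++####+...++++++++++++....+++#######
188 ......+######+++++++++++###++###########
190 ......+#################################
192 ..++####################################
```

{"method": "play_rows", "body": {
  "gripper": [-1,-1,-1,-1,-1,-1,-1],
  "delta_pos": [
    [-10,-35,-4],
    [-10,-35,-4],
    [-10,-35,-4],
    [-10,-35,-4],
    [-10,-35,-4],
    [-10,-35,-4],
    [-10,-35,-4]
  ],
  "turn": [
    [0,0,0],
    [0,0,0],
    [0,0,0],
    [0,0,0],
    [0,0,0],
    [0,0,0],
    [0,0,0]
  ]
}}

```text
time: 19.82
position: [0.4412, 0.3233, 0.2409]
tool_rot: [0.996, 0.094, -0.001, 0.001]
ft_force: [-0.1, -0.1, -1.1]
grip_width: 0.0626
grip_force: 0.0
```

```bash
python3 - <<'E'
from h import *
print(robot.get_obs()["position"])
s=robot.camera("side");c=robot.camera("top")
cv2.imwrite("pics/t8.png",c["color"][:,:,::-1]);cv2.imwrite("pics/s8.png",s["color"][:,:,::-1])
b=cv2.resize(s["color"][155:205,290:360],None,fx=7,fy=7,interpolation=cv2.INTER_CUBIC)
a=cv2.resize(c["color"][140:205,165:275],None,fx=7,fy=7,interpolation=cv2.INTER_CUBIC)
o=np.zeros((600,770,3),np.uint8);o[:455]=a
# side goes separately, small
o2=cv2.resize(s["color"][155:205,290:360],(203,145),interpolation=cv2.INTER_CUBIC);o[455:600,:203]=o2
a3=cv2.resize(c["color"][210:255,180:320],(451,145),interpolation=cv2.INTER_CUBIC);o[455:600,210:661]=a3
cv2.imwrite("pics/v8.png",o[:,:,::-1])
E
```

```text
[0.44124863 0.32332734 0.24092988]
```

View pics/v8.png

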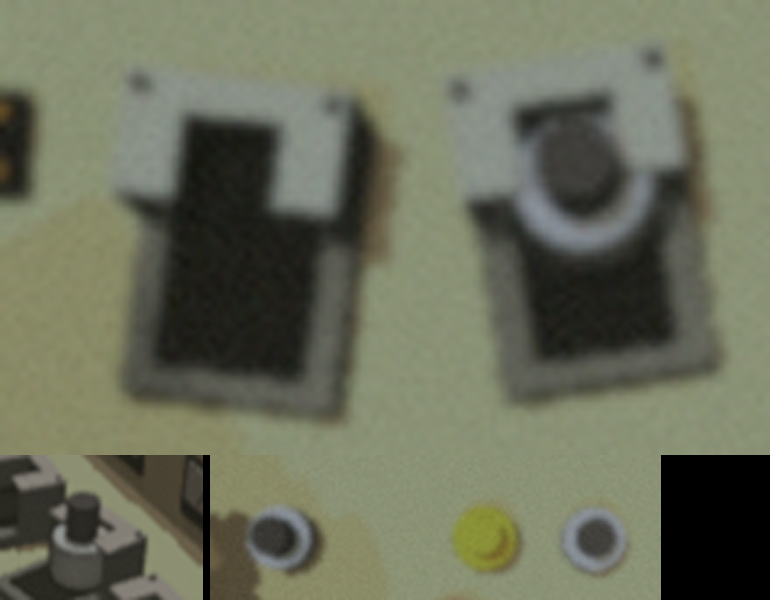

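```bash
python3 - <<'E'
from h import *
c=robot.camera("top")
def P(u,v,z): return onz(c,165+(u+.5)/7-.5,140+(v+.5)/7-.5,z)[:2].round(4)
print("lid",P(577,161,.121),"body",P(586,181,.075))
print("slot1",[P(*p,.08) for p in((188,120),(278,128),(178,202),(270,214))],"pad front1",P(155,360,.034),P(303,378,.034))
print("slot2 back",[P(*p,.08) for p in((517,108),(610,97))], "pad2 front",P(535,358,.034),P(672,338,.034),"keeper2 front",P(475,205,.08),P(692,175,.08))
print(go(.649,.004,.2,10.4))
E
```

```text
lid [0.6471 0.0018] body [0.6486 0.0014]
slot1 [array([0.6729, 0.1768]), array([0.6698, 0.137 ]), array([0.6363, 0.1801]), array([0.6313, 0.1396])] pad front1 [0.573 0.199] [0.5655 0.1316]
slot2 back [array([0.6798, 0.0319]), array([ 0.6852, -0.009 ])] pad2 front [0.5757 0.0264] [ 0.5855 -0.0357] keeper2 front [0.6363 0.0496] [ 0.6506 -0.0456]
(array([14.5 , 34.8 ,  4.14]), array([0.002 , 0.0025, 0.0001]))
```

{"method": "play_rows", "body": {
  "gripper": [-1,-1,-1,-1,-1,-1,-1,-1,-1,-0.2],
  "delta_pos": [
    [3,12,4.1],
    [14.4,35.0,4.1],
    [14.4,35.0,4.1],
    [14.4,35.0,4.1],
    [14.4,35.0,4.1],
    [14.4,35.0,4.1],
    [14.4,35.0,4.1],
    [14.4,35.0,4.1],
    [14.4,35.0,4.1],
    [14.4,35.0,10]
  ],
  "turn": [
    [0,0,0],
    [0,0,0],
    [0,0,0],
    [0,0,0],
    [0,0,0],
    [0,0,0],
    [0,0,0],
    [0,0,0],
    [0,0,0],
    [0,0,0]
  ]
}}

```text
time: 21.22
position: [0.6528, 0.0041, 0.1475]
tool_rot: [0.996, 0.092, 0.007, 0.002]
ft_force: [0.6, 0.3, -1.0]
grip_width: 0.082
grip_force: 0.0
```

```bash
python3 - <<'E'
from h import *
print(robot.get_obs()["position"],go(.648,.002,.0895,10.4))
E
```

```text
[0.6528127 0.0040623 0.1474869] (array([-0.59,  0.09,  5.79]), array([ 0.0045, -0.0129,  0.0022]))
```

{"method": "play_rows", "body": {
  "gripper": [-0.2,-0.2,-0.2,-0.2],
  "delta_pos": [
    [0,0,3],
    [0,0,5.1],
    [0,0,5.1],
    [0,0,5.1]
  ],
  "turn": [
    [0,0,0],
    [0,0,0],
    [0,0,0],
    [0,0,0]
  ]
}}

```text
time: 21.72
position: [0.6491, 0.0042, 0.0928]
tool_rot: [0.996, 0.091, 0.001, 0.0]
ft_force: [-0.6, 0.4, 0.9]
grip_width: 0.0537
grip_force: 0.0
```

{"method": "play_rows", "body": {
  "gripper": [-0.2,1,1,1,1,1],
  "delta_pos": [
    [-0.1,0.1,0.3],
    [-0.1,0.2,0.3],
    [-0.1,0.2,0.3],
    [-0.1,0.2,0.3],
    [-0.1,0.2,0.3],
    [-0.1,0.2,0.3]
  ],
  "turn": [
    [0,0,0],
    [0,0,0],
    [0,0,0],
    [0,0,0],
    [0,0,0],
    [0,0,0]
  ],
  "squeeze": 60
}}

```text
time: 22.48
position: [0.6483, 0.0015, 0.0889]
tool_rot: [0.996, 0.091, 0.0, -0.0]
ft_force: [-0.8, 2.6, 3.4]
grip_width: 0.0348
grip_force: 60.0
```

{"method": "play_rows", "body": {
  "gripper": [1,1,1,1],
  "delta_pos": [
    [0,0,0.2],
    [0,0,0.4],
    [0,0,0.45],
    [0,0,0.45]
  ],
  "turn": [
    [0,0,0],
    [0,0,0],
    [0,0,0],
    [0,0,0]
  ]
}}

```text
time: 22.98
position: [0.6485, 0.0015, 0.0859]
tool_rot: [0.996, 0.091, 0.001, -0.0]
ft_force: [-3.1, 3.2, 11.7]
grip_width: 0.0343
grip_force: 60.0
```

Pressed down 3 mm at 12 N. I'll slide it out more slowly, staging the move so I can check it.

{"method": "play_rows", "body": {
  "gripper": [1,1,1,1,1,1],
  "delta_pos": [
    [-0.5,0,0],
    [-1.0,0,0],
    [-1.5,0,0],
    [-2,0,0],
    [-2.5,0,0],
    [-2.5,0,0]
  ],
  "turn": [
    [0,0,0],
    [0,0,0],
    [0,0,0],
    [0,0,0],
    [0,0,0],
    [0,0,0]
  ]
}}

```text
time: 23.72
position: [0.6285, -0.0046, 0.0863]
tool_rot: [0.996, 0.091, 0.006, 0.002]
ft_force: [5.0, 0.7, 6.3]
grip_width: 0.0352
grip_force: 60.0
```

{"method": "play_rows", "body": {
  "gripper": [1,1,1,1,1,1],
  "delta_pos": [
    [-0.5,0,0],
    [-1.0,0,0],
    [-1.5,0,0],
    [-2,0,0],
    [-2.3,0,0],
    [-2.3,0,0]
  ],
  "turn": [
    [0,0,0],
    [0,0,0],
    [0,0,0],
    [0,0,0],
    [0,0,0],
    [0,0,0]
  ]
}}

```text
time: 24.48
position: [0.6059, -0.0089, 0.0861]
tool_rot: [0.996, 0.091, 0.006, 0.002]
ft_force: [4.9, 1.2, 5.7]
grip_width: 0.0348
grip_force: 60.0
```

{"method": "play_rows", "body": {
  "gripper": [1,1,1,1,1],
  "delta_pos": [
    [-0.3,0,-1],
    [-0.3,0,-5],
    [-0.3,0,-11],
    [-0.3,0,-12],
    [-0.3,0,-12]
  ],
  "turn": [
    [0,0,0],
    [0,0,0],
    [0,0,0],
    [0,0,0],
    [0,0,0]
  ]
}}

```text
time: 25.1
position: [0.5967, -0.0082, 0.2036]
tool_rot: [0.996, 0.091, -0.001, 0.0]
ft_force: [-0.2, -0.9, -2.5]
grip_width: 0.0349
grip_force: 60.0
```

```bash
python3 - <<'E'
from h import *
print(go(.464,.358,.205,14.5))
s=robot.camera("side"); p=robot.get_obs()["position"]
# tilt/hold check: body pixels below TCP
for dz in(-.03,-.045,-.06): 
    u,v=proj(s,[p[0],p[1],p[2]+dz]); u,v=int(round(u)),int(round(v)); print(dz,u,v,"".join("#" if x<75 else("+" if x<115 else ".") for x in s["color"][v,u-22:u+23].max(1)))
E
```

```text
(array([ -6.43, -38.42,  -0.12]), array([-0.0002,  0.002 , -0.0712]))
-0.03 305 161 ##################+++++++++++++##+.........++
-0.045 305 165 ...+#############+++++++++++++###+...........
-0.06 304 169 ##################+++++++++++++##+...........
```

{"method": "play_rows", "body": {
  "gripper": [1,1,1,1,1,1,1,1,1,1,1],
  "delta_pos": [
    [-1.2,-4,0],
    [-3,-10,0],
    [-4,-16,-0.1],
    [-5.2,-22,-0.1],
    [-6.4,-28,-0.1],
    [-6.4,-34,-0.1],
    [-6.4,-38.4,-0.1],
    [-6.4,-38.4,-0.1],
    [-6.4,-38.4,-0.1],
    [-6.4,-38.4,-0.1],
    [-6.4,-38.4,-0.1]
  ],
  "turn": [
    [0,0,0],
    [0,0,0],
    [0,0,-0.07],
    [0,0,-0.07],
    [0,0,-0.07],
    [0,0,-0.07],
    [0,0,-0.07],
    [0,0,-0.07],
    [0,0,-0.07],
    [0,0,-0.07],
    [0,0,-0.07]
  ]
}}

```text
time: 26.52
position: [0.4659, 0.3568, 0.2047]
tool_rot: [0.992, 0.125, -0.0, 0.0]
ft_force: [0.8, -0.0, -2.7]
grip_width: 0.0349
grip_force: 60.0
```

```bash
python3 - <<'E'
from h import *
print(go(.464,.358,.124,14.5))
E
```

```text
(array([-0.14, -0.17,  8.07]), array([ 0.0003,  0.0009, -0.0032]))
```

{"method": "play_rows", "body": {
  "gripper": [1,1,1,1,1,1,1],
  "delta_pos": [
    [-0.1,-0.1,3],
    [-0.1,-0.1,6],
    [-0.1,-0.1,7.4],
    [-0.1,-0.1,7.8],
    [-0.1,-0.1,8.1],
    [-0.1,-0.1,8.2],
    [-0.1,-0.1,8.2]
  ],
  "turn": [
    [0,0,0],
    [0,0,0],
    [0,0,0],
    [0,0,0],
    [0,0,0],
    [0,0,0],
    [0,0,0]
  ]
}}

```text
time: 27.4
position: [0.4651, 0.3591, 0.1241]
tool_rot: [0.992, 0.126, 0.001, -0.0]
ft_force: [0.9, -0.2, 0.5]
grip_width: 0.0345
grip_force: 60.0
```

{"method": "play_rows", "body": {
  "gripper": [1,0,-0.5,-1,-1,-1,-1,-1,-1],
  "delta_pos": [
    [0,0,0],
    [0,0,0],
    [0,0,0],
    [0,0,0],
    [0,0,0],
    [0,0,0],
    [0,0,-2],
    [0,0,-7],
    [0,0,-9]
  ],
  "turn": [
    [0,0,0],
    [0,0,0],
    [0,0,0],
    [0,0,0],
    [0,0,0],
    [0,0,0],
    [0,0,0],
    [0,0,0],
    [0,0,0]
  ]
}}

```text
time: 28.52
position: [0.4657, 0.3595, 0.2158]
tool_rot: [0.992, 0.126, 0.002, -0.001]
ft_force: [0.0, 0.3, -0.7]
grip_width: 0.0867
grip_force: 0.0
```

```bash
cat >> h.py <<'E'
def lids(c,boxes):
    "centroid of dark lids inside bright body, top view"
    g=cv2.GaussianBlur(c["color"],(0,0),.7).astype(int); out=[]
    for (u,v,r) in boxes:
        m=((g[v-r:v+r+1,u-r:u+r+1].max(2)<115)).astype(np.uint8)
        n,l,st,ce=cv2.connectedComponentsWithStats(m)
        out.append([(int(st[i][4]),(ce[i]+[u-r,v-r]).round(1)) for i in range(1,n) if st[i][4]>40])
    return out
E
python3 - <<'E'
from h import *
c=robot.camera("top");s=robot.camera("side")
for o in lids(c,[(200,235,16),(300,236,16)]): print(o,[onz(c,*p,.083)[:2].round(4) for a,p in o])
b=cv2.resize(s["color"][120:250,190:310],(554,600),interpolation=cv2.INTER_CUBIC)
cv2.imwrite("pics/v9.png",b[:,:,::-1]); cv2.imwrite("pics/t9.png",c["color"][:,:,::-1])
print(go(.4325,-.1575,.2,1.5))
E
```

```text
[(301, array([203.8, 236.8]))] [array([0.4264, 0.1318])]
[(133, array([299.8, 235.5]))] [array([ 0.4332, -0.1586])]
(array([-16.14,  49.25,   1.42]), array([-0.0021, -0.006 ,  0.2257]))
```

View pics/v9.png

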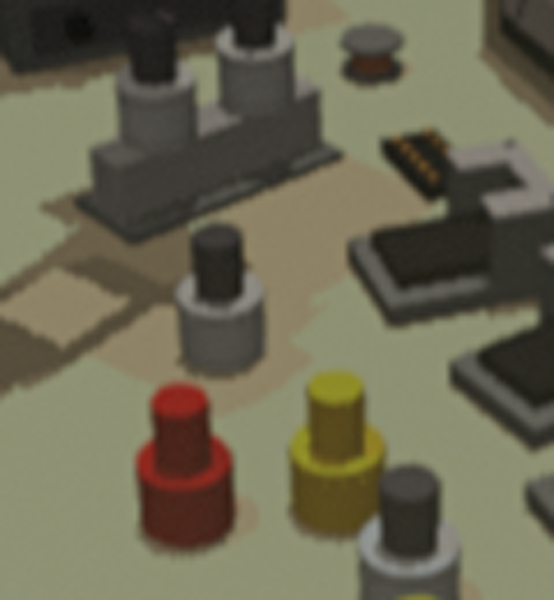

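{"method": "play_rows", "body": {
  "gripper": [-1,-1,-1,-1,-1,-1,-1,-1,-1,-1,-1,-1],
  "delta_pos": [
    [0,5,0],
    [-16.1,49.3,3],
    [-16.1,49.3,3],
    [-16.1,49.3,3],
    [-16.1,49.3,3],
    [-16.1,49.3,3],
    [-16.1,49.3,3],
    [-16.1,49.3,3],
    [-16.1,49.3,3],
    [-16.1,49.3,3],
    [-16.1,49.3,3],
    [-16.1,49.3,3]
  ],
  "turn": [
    [0,0,0.226],
    [0,0,0.226],
    [0,0,0.226],
    [0,0,0.226],
    [0,0,0.226],
    [0,0,0.226],
    [0,0,0.226],
    [0,0,0.226],
    [0,0,0.226],
    [0,0,0.226],
    [0,0,0.226],
    [0,0,0.226]
  ]
}}

```text
time: 30.12
position: [0.4309, -0.1573, 0.1827]
tool_rot: [1.0, 0.014, -0.001, -0.0]
ft_force: [0.4, -0.0, 0.1]
grip_width: 0.0871
grip_force: 0.0
```

```bash
python3 - <<'E'
from h import *
c=robot.camera("top"); print(lids(c,[(200,235,16),(300,236,12)]))
print(go(.4333,-.158,.064,1.5))
E
```

```text
[[(139, array([199.5, 235. ])), (50, array([210.9, 238. ]))], [(625, array([300., 236.]))]]
(array([ 0.23,  0.08, 11.89]), array([-0.0006,  0.0007,  0.0017]))
```

{"method": "play_rows", "body": {
  "gripper": [-1,-1,-1,-1,1,1,1,1,1,1,1,1],
  "delta_pos": [
    [0.2,0,6],
    [0.2,0,11],
    [0.2,0,11.9],
    [0.2,0,11.9],
    [0.2,0,11.9],
    [0.2,0,11.9],
    [0.2,0,11.9],
    [0.2,0,11.9],
    [0.2,0,11.9],
    [0.2,0,11.9],
    [0.2,0,11.9],
    [0.2,0,11.9]
  ],
  "turn": [
    [0,0,0],
    [0,0,0],
    [0,0,0],
    [0,0,0],
    [0,0,0],
    [0,0,0],
    [0,0,0],
    [0,0,0],
    [0,0,0],
    [0,0,0],
    [0,0,0],
    [0,0,0]
  ],
  "squeeze": 60
}}

```text
time: 31.68
position: [0.4333, -0.1588, 0.064]
tool_rot: [1.0, 0.013, -0.0, 0.0]
ft_force: [-0.0, -1.0, 0.9]
grip_width: 0.035
grip_force: 60.0
```

{"method": "play_rows", "body": {
  "gripper": [1,1,1,1],
  "delta_pos": [
    [0,0,-3],
    [0,0,-8],
    [0,0,-10],
    [0,0,-10]
  ],
  "turn": [
    [0,0,0],
    [0,0,0],
    [0,0,0],
    [0,0,0]
  ]
}}

```text
time: 32.17
position: [0.434, -0.1591, 0.1651]
tool_rot: [1.0, 0.013, 0.001, 0.001]
ft_force: [0.2, -0.1, -1.5]
grip_width: 0.035
grip_force: 60.0
```

```bash
python3 - <<'E'
from h import *
print(go(.5895,-.1502,.16,1.5))
E
```

```text
(array([15.57, -0.49,  0.56]), array([ 0.0019, -0.0028, -0.0003]))
```

{"method": "play_rows", "body": {
  "gripper": [1,1,1,1,1,1,1],
  "delta_pos": [
    [5,-0.2,0.3],
    [10,-0.4,0.5],
    [15.5,-0.5,0.5],
    [15.5,-0.5,0.5],
    [15.5,-0.5,0.5],
    [15.5,-0.5,0.5],
    [15.5,-0.5,0.5]
  ],
  "turn": [
    [0,0,0],
    [0,0,0],
    [0,0,0],
    [0,0,0],
    [0,0,0],
    [0,0,0],
    [0,0,0]
  ]
}}

```text
time: 33.05
position: [0.5869, -0.1498, 0.1589]
tool_rot: [1.0, 0.013, -0.001, -0.0]
ft_force: [1.3, 0.1, -1.8]
grip_width: 0.0346
grip_force: 60.0
```

```bash
python3 - <<'E'
from h import *
print(go(.5895,-.1502,.1,1.5))
E
```

```text
(array([0.27, 0.05, 5.89]), array([-0.0005,  0.0011, -0.0011]))
```

{"method": "play_rows", "body": {
  "gripper": [1,1,1,1,1,1,1,1],
  "delta_pos": [
    [0.2,0,3],
    [0.2,0,5.5],
    [0.2,0,6.2],
    [0.2,0,6.7],
    [0.2,0,7.2],
    [0.2,0,7.6],
    [0.2,0,7.7],
    [0.2,0,7.7]
  ],
  "turn": [
    [0,0,0],
    [0,0,0],
    [0,0,0],
    [0,0,0],
    [0,0,0],
    [0,0,0],
    [0,0,0],
    [0,0,0]
  ]
}}

```text
time: 34.05
position: [0.59, -0.1499, 0.0859]
tool_rot: [1.0, 0.013, 0.0, 0.0]
ft_force: [-8.1, 2.1, 21.0]
grip_width: 0.0345
grip_force: 60.0
```

{"method": "play_rows", "body": {
  "gripper": [1,1,1,1,1,1,1,1,1,1,1,1],
  "delta_pos": [
    [0,0,-0.25],
    [0.5,0,-0.25],
    [1,0,-0.25],
    [1.5,0,-0.25],
    [2,0,-0.25],
    [2.5,0,-0.25],
    [3,0,-0.25],
    [3.5,0,-0.25],
    [4,0,-0.25],
    [4.5,0,-0.25],
    [4.8,0,-0.25],
    [4.8,0,-0.25]
  ],
  "turn": [
    [0,0,0],
    [0,0,0],
    [0,0,0],
    [0,0,0],
    [0,0,0],
    [0,0,0],
    [0,0,0],
    [0,0,0],
    [0,0,0],
    [0,0,0],
    [0,0,0],
    [0,0,0]
  ]
}}

```text
time: 35.55
position: [0.6384, -0.1492, 0.086]
tool_rot: [1.0, 0.013, 0.001, 0.001]
ft_force: [-3.9, 0.5, 5.8]
grip_width: 0.0345
grip_force: 60.0
```

{"method": "play_rows", "body": {
  "gripper": [1,1,1],
  "delta_pos": [
    [0.2,0,0.1],
    [0.3,0,0.1],
    [0.3,0,0.1]
  ],
  "turn": [
    [0,0,0],
    [0,0,0],
    [0,0,0]
  ]
}}

```text
time: 35.92
position: [0.6396, -0.1492, 0.086]
tool_rot: [1.0, 0.013, -0.001, 0.001]
ft_force: [-8.6, -0.4, 13.9]
grip_width: 0.035
grip_force: 60.0
```

{"method": "play_rows", "body": {
  "gripper": [1,1,0.2,-0.2,-0.5,-1,-1,-1,-1,-1],
  "delta_pos": [
    [-0.2,0,-0.5],
    [-0.2,0,-0.6],
    [-0.2,0,-0.6],
    [-0.2,0,-0.6],
    [-0.2,0,-0.6],
    [-0.2,0,-0.6],
    [-0.2,0,-0.6],
    [-0.2,0,-3],
    [-0.2,0,-8],
    [-0.2,0,-12]
  ],
  "turn": [
    [0,0,0],
    [0,0,0],
    [0,0,0],
    [0,0,0],
    [0,0,0],
    [0,0,0],
    [0,0,0],
    [0,0,0],
    [0,0,0],
    [0,0,0]
  ]
}}

```text
time: 37.17
position: [0.6395, -0.1485, 0.2054]
tool_rot: [1.0, 0.013, 0.001, 0.0]
ft_force: [-0.6, -0.1, -0.6]
grip_width: 0.086
grip_force: 0.0
```

```bash
python3 - <<'E'
from h import *
c=robot.camera("top");s=robot.camera("side"); cv2.imwrite("pics/t10.png",c["color"][:,:,::-1]);cv2.imwrite("pics/s10.png",s["color"][:,:,::-1])
for o in lids(c,[(199,235,12)]): print(o,[onz(c,*p,.087)[:2].round(4) for a,p in o])
# side check of dock3 canister: expected lid top centre pixel; print rows
u,v=proj(s,[.638,-.149,.121]); print(u,v); u,v=int(round(u)),int(round(v))
sub=s["color"][v-8:v+30:2,u-20:u+21].max(2)
for r in sub: print("".join("#" if x<75 else("+" if x<110 else ".") for x in r))
print(go(.4315,.145,.19,-5.5))
E
```

```text
[(465, array([198., 238.]))] [array([0.4225, 0.1485])]
340.37083965235473 195.8570954709182
######++++##########...................++
####################....................+
####################.....................
#########################++..............
############################.............
############################+............
#############+##############.............
###########+++##############.............
++++#########+#############+.............
++##########+++#############+............
###########+++#############..++..........
#++++++####++++###########+..............
.......+####++++++########++++........+++
.......######++++++++###++++##+++.....+++
......+#########+++++++##++++++#+++++####
..+++########+++++++++++##+++############
#############+++++++++++#################
#############+++++++++++#################
#############+++++++++++#################
(array([-20.35, -30.01,   1.59]), array([ 0.004 , -0.0113,  0.1221]))
```

```bash
python3 - <<'E'
from h import *
a=cv2.imread("pics/s8.png");b=cv2.imread("pics/s10.png")
t=a[164:204,222:254]; r=cv2.matchTemplate(b[130:240,180:300],t,cv2.TM_CCOEFF_NORMED); print(cv2.minMaxLoc(r)[1],np.array(cv2.minMaxLoc(r)[3])+[180,130])
s=robot.camera("side")
for p in([.4315,.145,.096],[.4315,.145,.05]): print(proj(s,p))
c=robot.camera("top"); g=c["color"][222:250,184:218].max(2)
for q in g[::2]: print("".join("#" if x<75 else("+" if x<115 else(":" if x<150 else ".")) for x in q))
E
```

```text
0.9030589461326599 [222 164]
(np.float64(235.59649082560964), np.float64(170.54575624483115))
(np.float64(236.34951142453224), np.float64(182.66781824637053))
.................................:
#++:............................:+
#####++:.......................:+#
#########+::............:::..:++##
############+++++++:.....:+++#####
#####################+:...:#######
######################+:::+#######
##################################
##################################
##################################
##################################
##################################
##################################
##################################
```

{"method": "play_rows", "body": {
  "gripper": [-1,-1,-1,-1,-1,-1,-1,-1,-1,-1],
  "delta_pos": [
    [-20.3,-29.9,1.6],
    [-20.3,-29.9,1.6],
    [-20.3,-29.9,1.6],
    [-20.3,-29.9,1.6],
    [-20.3,-29.9,1.6],
    [-20.3,-29.9,1.6],
    [-20.3,-29.9,1.6],
    [-20.3,-29.9,1.6],
    [-20.3,-29.9,1.6],
    [-20.3,-29.9,1.6]
  ],
  "turn": [
    [0,0,0.122],
    [0,0,0.122],
    [0,0,0.122],
    [0,0,0.122],
    [0,0,0.122],
    [0,0,0.122],
    [0,0,0.122],
    [0,0,0.122],
    [0,0,0.122],
    [0,0,0.122]
  ]
}}

```text
time: 38.62
position: [0.4292, 0.1443, 0.1874]
tool_rot: [0.999, -0.049, 0.0, 0.0]
ft_force: [0.7, 0.3, 0.3]
grip_width: 0.0875
grip_force: 0.0
```

```bash
python3 - <<'E'
from h import *
a=cv2.imread("pics/s8.png");s=robot.camera("side");b=s["color"][:,:,::-1].copy();cv2.imwrite("pics/s11.png",b)
t=a[184:204,222:254]; r=cv2.matchTemplate(b[150:240,180:300],t,cv2.TM_CCOEFF_NORMED); print(cv2.minMaxLoc(r)[1],np.array(cv2.minMaxLoc(r)[3])+[180,150])
print(go(.432,.144,.064,-5.5))
E
```

```text
0.7161511778831482 [248 218]
(array([2.900e-01, 1.000e-02, 1.234e+01]), array([ 0.    , -0.0001, -0.002 ]))
```

```bash
python3 - <<'E'
from h import *
for n in("s10","s11"):
    b=cv2.imread(f"pics/{n}.png")[150:232:3,185:285].max(2)
    print(n)
    for q in b: print("".join("#" if x<60 else("+" if x<100 else(":" if x<130 else ".")) for x in q))
E
```

```text
s10
..............................:++++++++++++++++++++++++++++++++++++++++++++:...........:+++++######+
........................:::.....::+++++++++++++++++++++++++++++++++++++++++++++:.......:+####+++####
........................:+++++:++++++++++++++++++++++++++++++++#####++++++::..............+####++++#
.........................++++++++++++++++++++++++++++++++++++++##++::........................+####+#
.....................::::+++++++++++++++++++++##++++++++++++:...................................+###
.....................:+++++++++++++++++++#####+++++++::.............................................
..........................++##+++++++++++#++++::::::::::..................................::::++++##
..............................:+++++++::......:++++++++++:........................:::+##############
..............................................:##########+......................+++:++##############
..............................................:+#########+......................:+#++::+############
...............................................+#########+........................:+#+
[... 3863 characters left out ...]
:::::::::::::::............:::::++++++++++++++++++++++++++++.....:++++++++++++:...............
::::::::::::::::::....................:++++++++++++:.::++++++++++++:...:++++++++++++................
::::::::::::::::::::..................:++++++++++++::.::+++++++++++::...:::+++++::::..:::...........
::::::::::::::::::::::............::..:++++++++++:..::++::.........:++++::::::::::::++++:...........
:::::::::::::::::::::::::.....::::+++++::::::::::+++++++...........:++++++++++++++++++++:...........
:::::::::::::::::::::::::::::::::::+++++++++++++++++++#+............++++++++++++++++++++:...........
::::::::::::::::::::::::::::::::...+++++++++++++++++++++:..........:++++++++++++++++++++............
```

Only shadows changed, and the canister is in the same place. Descend and grip.

{"method": "play_rows", "body": {
  "gripper": [-1,-1,-1,-1,1,1,1,1,1,1,1,1],
  "delta_pos": [
    [0.3,0,6],
    [0.3,0,11],
    [0.3,0,12.3],
    [0.3,0,12.3],
    [0.3,0,12.3],
    [0.3,0,12.3],
    [0.3,0,12.3],
    [0.3,0,12.3],
    [0.3,0,12.3],
    [0.3,0,12.3],
    [0.3,0,12.3],
    [0.3,0,12.3]
  ],
  "turn": [
    [0,0,0],
    [0,0,0],
    [0,0,0],
    [0,0,0],
    [0,0,0],
    [0,0,0],
    [0,0,0],
    [0,0,0],
    [0,0,0],
    [0,0,0],
    [0,0,0],
    [0,0,0]
  ],
  "squeeze": 60
}}

```text
time: 40.17
position: [0.4315, 0.145, 0.0645]
tool_rot: [0.999, -0.048, 0.0, -0.0]
ft_force: [0.2, 0.7, 0.0]
grip_width: 0.0349
grip_force: 59.8
```

{"method": "play_rows", "body": {
  "gripper": [1,1,1,1],
  "delta_pos": [
    [0,0,-3],
    [0,0,-8],
    [0,0,-10],
    [0,0,-10]
  ],
  "turn": [
    [0,0,0],
    [0,0,0],
    [0,0,0],
    [0,0,0]
  ]
}}

```text
time: 40.67
position: [0.4321, 0.1449, 0.1656]
tool_rot: [0.999, -0.048, 0.002, -0.0]
ft_force: [-0.6, -0.2, -2.0]
grip_width: 0.0342
grip_force: 59.8
```

```bash
python3 - <<'E'
from h import *
print(go(.6007,.1624,.16,-5.3))
E
```

```text
(array([16.62, -3.36,  0.61]), array([-0.0003, -0.0031, -0.0035]))
```

{"method": "play_rows", "body": {
  "gripper": [1,1,1,1,1,1,1],
  "delta_pos": [
    [5,-1,0.3],
    [10,-2,0.5],
    [16.6,-3.4,0.5],
    [16.6,-3.4,0.5],
    [16.6,-3.4,0.5],
    [16.6,-3.4,0.5],
    [16.6,-3.4,0.5]
  ],
  "turn": [
    [0,0,0],
    [0,0,0],
    [0,0,0],
    [0,0,0],
    [0,0,0],
    [0,0,0],
    [0,0,0]
  ]
}}

```text
time: 41.55
position: [0.5984, 0.1628, 0.1593]
tool_rot: [0.999, -0.048, -0.001, 0.0]
ft_force: [-0.3, -0.7, -2.1]
grip_width: 0.0345
grip_force: 59.8
```

```bash
python3 - <<'E'
from h import *
print(go(.6007,.1624,.1,-5.3))
E
```

```text
(array([0.24, 0.02, 5.93]), array([ 0.0003,  0.0017, -0.0035]))
```

{"method": "play_rows", "body": {
  "gripper": [1,1,1,1,1,1,1,1],
  "delta_pos": [
    [0.2,0,3],
    [0.2,0,5.5],
    [0.2,0,6.2],
    [0.2,0,6.7],
    [0.2,0,7.2],
    [0.2,0,7.5],
    [0.2,0,7.6],
    [0.2,0,7.6]
  ],
  "turn": [
    [0,0,0],
    [0,0,0],
    [0,0,0],
    [0,0,0],
    [0,0,0],
    [0,0,0],
    [0,0,0],
    [0,0,0]
  ]
}}

```text
time: 42.55
position: [0.6019, 0.1628, 0.0863]
tool_rot: [0.999, -0.048, 0.0, 0.0]
ft_force: [-5.9, -0.4, 13.7]
grip_width: 0.0349
grip_force: 59.7
```

{"method": "play_rows", "body": {
  "gripper": [1,1,1,1,1,1,1,1,1,1,1,1],
  "delta_pos": [
    [0,0,0],
    [0.5,0,0],
    [1,0,0],
    [1.5,0,0],
    [2,0,0],
    [2.5,0,0],
    [3,0,0],
    [3.5,0,0],
    [4,0,0],
    [4.5,0,0],
    [4.8,0,0],
    [4.8,0,0]
  ],
  "turn": [
    [0,0,0],
    [0,0,0],
    [0,0,0],
    [0,0,0],
    [0,0,0],
    [0,0,0],
    [0,0,0],
    [0,0,0],
    [0,0,0],
    [0,0,0],
    [0,0,0],
    [0,0,0]
  ]
}}

```text
time: 44.05
position: [0.644, 0.1601, 0.0879]
tool_rot: [0.999, -0.048, -0.006, -0.001]
ft_force: [-16.0, 1.6, 27.0]
grip_width: 0.0346
grip_force: 60.0
```

{"method": "play_rows", "body": {
  "gripper": [1,1,1,1],
  "delta_pos": [
    [0.2,0,0.1],
    [0.4,0,0.1],
    [0.5,0,0.1],
    [0.5,0,0.1]
  ],
  "turn": [
    [0,0,0],
    [0,0,0],
    [0,0,0],
    [0,0,0]
  ]
}}

```text
time: 44.55
position: [0.6453, 0.16, 0.0874]
tool_rot: [0.999, -0.048, -0.01, -0.001]
ft_force: [-23.6, 2.4, 34.6]
grip_width: 0.0352
grip_force: 60.0
```

{"method": "play_rows", "body": {
  "gripper": [1,1],
  "delta_pos": [
    [-0.8,0,-0.3],
    [-0.8,0,-0.3]
  ],
  "turn": [
    [0,0,0],
    [0,0,0]
  ]
}}

```text
time: 44.8
position: [0.6428, 0.1602, 0.0882]
tool_rot: [0.999, -0.048, -0.003, -0.001]
ft_force: [-11.5, 3.0, 16.2]
grip_width: 0.0348
grip_force: 60.0
```

```bash
python3 - <<'E'
from h import *
s=robot.camera("side");cv2.imwrite("pics/s12.png",s["color"][:,:,::-1]);c=robot.camera("top")
o=np.zeros((600,780,3),np.uint8)
o[:,:500]=cv2.resize(s["color"][125:209,268:338],(500,600),interpolation=cv2.INTER_CUBIC)
o[:400,500:]=cv2.resize(c["color"][130:210,170:226],(280,400),interpolation=cv2.INTER_CUBIC)
cv2.imwrite("pics/v12.png",o[:,:,::-1])
E
```

```text
(no output)
```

View pics/v12.png

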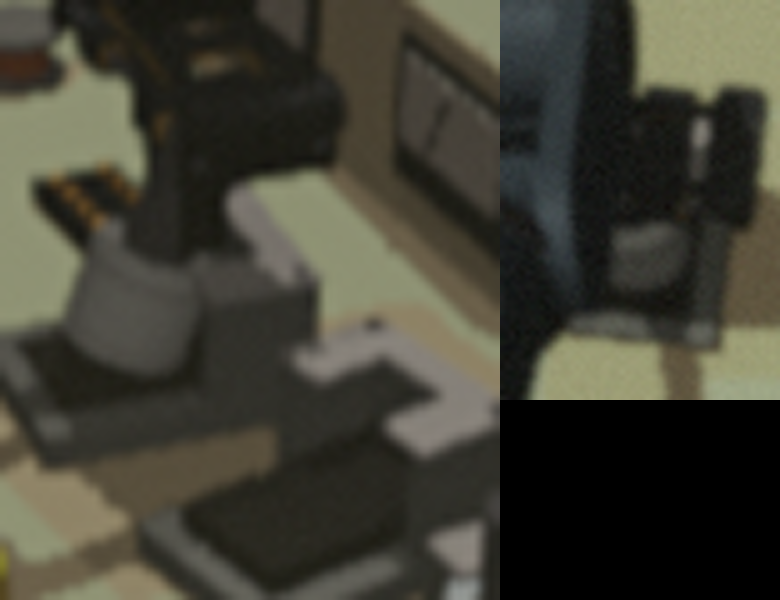

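The last picture shows the canister tipped in the grip, top towards the keeper: at 14 N+ the base dragged. I'll ease off and pull it back, then straighten it and retry with a lighter press, as worked in dock 3.

{"method": "play_rows", "body": {
  "gripper": [1,1,1,1,1,1,1,1,1],
  "delta_pos": [
    [-0.5,0,-0.1],
    [-1,0,-0.1],
    [-1.5,0,-0.1],
    [-2,0,-0.1],
    [-2.5,0,-0.1],
    [-3,0,-0.1],
    [-3.5,0,-0.1],
    [-4,0,-0.1],
    [-4,0,-0.1]
  ],
  "turn": [
    [0,0,0],
    [0,0,0],
    [0,0,0],
    [0,0,0],
    [0,0,0],
    [0,0,0],
    [0,0,0],
    [0,0,0],
    [0,0,0]
  ]
}}

```text
time: 46.02
position: [0.6109, 0.1617, 0.0886]
tool_rot: [0.999, -0.048, 0.005, -0.0]
ft_force: [3.8, 0.1, 7.4]
grip_width: 0.0346
grip_force: 60.0
```

```bash
cat >> h.py <<'E'
def txt(im,u0,u1,v0,v1,st=2):
    for q in im[v0:v1:st,u0:u1].max(2): print("".join("#" if x<60 else("+" if x<85 else("-" if x<110 else(":" if x<130 else "."))) for x in q))
E
python3 - <<'E'
from h import *
s=robot.camera("side");cv2.imwrite("pics/s13.png",s["color"][:,:,::-1]); txt(s["color"],255,325,130,195)
E
```

```text
.........-+#############################++++++########+###+++++++++++#
.........:-+##############################++++++##########+++++++++++#
........:+######################+---+######++++++++#######+++++++++++#
........:-+####################+---++#############+++#####++++++++++##
::.........:-----:::-+#############################++++##+++++++++++#+
--++-................-##############################++++++++++++++++#+
+##+-................-#############################+---+++++++++++++#+
++#+-................:-############################+-----+++++++++++##
++++-..................-##########################+..:-----+++++++++##
++++-..................:+#########################+....::----+++++++##
+++++:...........-++-++########################+-::.......::---++++++#
#+++++--::.......-####++#############++-----:::::...........::---+++++
+++++++++:........-#################-::::::--:::::............::----++
+#++:::............:-###############++++++###+-:::::............::----
::................:--+#########################+-:::::............::--
.................-++++#############
[... 542 characters left out ...]
:+#####+++++++++++++++######################+-::...::--+###+-
..........:-#########++++++++###########################++-++#########
...........:-#########################################################
............:-+#####################################################++
...........:--++#################################+#################-:.
.......::-------+######################++++++++----+################+-
..:::------------+##########+++++++++-----:::::....-+#################
----------:-------++++++++++---------------.....:::+##################
-----::.....:---------------------------:-::::-+######################
::............:-----------------------++++############################
```

{"method": "play_rows", "body": {
  "gripper": [1,1,1,1,1,1,1,1,1,1],
  "delta_pos": [
    [-0.7,0,0],
    [-1.5,0,-0.1],
    [-1.5,0,-3],
    [-1.5,0,-6],
    [-6,0.5,-6],
    [-11,1,-6],
    [-14,2,-6],
    [-14,2,-6],
    [-14,2,-6],
    [-14,2,-6]
  ],
  "turn": [
    [0,0,0],
    [0,0,0],
    [0,0,0],
    [0,0,0],
    [0,0,0],
    [0,0,0],
    [0,0,0],
    [0,0,0],
    [0,0,0],
    [0,0,0]
  ]
}}

```text
time: 47.32
position: [0.4665, 0.1557, 0.1463]
tool_rot: [0.999, -0.048, 0.0, 0.0]
ft_force: [0.7, 0.4, -2.9]
grip_width: 0.0348
grip_force: 60.0
```

```bash
python3 - <<'E'
from h import *
s=robot.camera("side");cv2.imwrite("pics/s14.png",s["color"][:,:,::-1]); p=robot.get_obs()["position"]
u,v=map(int,proj(s,p)); print(p,u,v); txt(s["color"],u-30,u+40,v-4,v+34)
E
```

```text
[0.46646577 0.15565458 0.14628796] 243 152
..:+++++++++++++++#+----+##############+++++++-.................::::--
..:++++++++++++++++++++###############+++++++++:...........-++-++#####
...---+++++++++++++++++###############+++###++++---:.......-####+++###
:....:-++++++++++++++++##################++++++++++:.......:-#####+++#
+---++++++++++++++++++++################+++#++-::............:-####+-+
+++++++++++++++++++++++++++#######+++##++-::...................:-####+
+++++++++++++++++++++++++++++++++++++-:..........................:+###
++++++++++++++++++++++++++++++++++++-..............................:+#
+++++++++++++###++++++++++++++++++++:................................:
+++++++#######+++++++++++++++++++++:..................................
###+++++++++##++++++++++++++++++++-.........................:::::-++++
:-+++-++++++-:::--++++++++++++++++:.....................:-+###########
...:-++-::........:--++++++++++++:..................---++#############
.......................::-------:...................-#+--+############
....................................................-##+---###########
....................................................:+##++-+##########
.....................................................:-##++--+########
.............................:::::.....................-+##+--+###++++
..................:::::-------++++-.....................:+##++-+++--++
```

{"method": "play_rows", "body": {
  "gripper": [1,1,1,1,1,1],
  "delta_pos": [
    [0,0,4],
    [0,0,7],
    [0,0,7.6],
    [0,0,8],
    [0,0,8.4],
    [0,0,8.4]
  ],
  "turn": [
    [0,0,0],
    [0,0,0],
    [0,0,0],
    [0,0,0],
    [0,0,0],
    [0,0,0]
  ]
}}

```text
time: 48.12
position: [0.4672, 0.1557, 0.0664]
tool_rot: [0.999, -0.048, 0.002, -0.0]
ft_force: [-4.2, -2.1, 21.7]
grip_width: 0.0346
grip_force: 60.0
```

Now I'll release it and lift clear, turning a quarter so I can centre it along x.

{"method": "play_rows", "body": {
  "gripper": [1,0.1,-0.3,-1,-1,-1,-1,-1,-1],
  "delta_pos": [
    [0,0,-0.3],
    [0,0,-0.3],
    [0,0,-0.3],
    [0,0,-0.3],
    [0,0,-0.3],
    [0,0,-0.3],
    [0,0,-6],
    [0,0,-12],
    [0,0,-14]
  ],
  "turn": [
    [0,0,0],
    [0,0,0],
    [0,0,0],
    [0,0,0],
    [0,0,0],
    [0,0,0],
    [0,0,0],
    [0,0,0],
    [0,0,0]
  ]
}}

```text
time: 49.25
position: [0.4675, 0.1559, 0.2059]
tool_rot: [0.999, -0.048, 0.003, -0.0]
ft_force: [0.0, 1.2, -0.2]
grip_width: 0.0867
grip_force: 0.0
```

```bash
python3 - <<'E'
from h import *
s=robot.camera("side");cv2.imwrite("pics/s15.png",s["color"][:,:,::-1]); print(robot.get_obs()["q"])
for z in(.096,.05): print(proj(s,[.467,.1557,z]))
txt(s["color"],210,290,150,208)
E
```

```text
[9.48780644e-02 3.70232596e-01 1.77964285e+00 4.62200453e-05
 9.82992767e-01 1.76160083e+00]
(np.float64(244.68148310691856), np.float64(166.50577156182055))
(np.float64(245.2602219654483), np.float64(178.53533431842402))
.....:+++++++++++++++++++++++++++++++++++++++++#++:...........-++-++######++-:..
:.....---+++++++++++++++++++++++++++++++++++####+++---:.......-####+++######-::.
++-:....:-+++++++++++++++++++++++++++++#####++++++++++:.......:-#####+++#####-:.
+#++---+++++++++++++++++++++++++++#########+++#++-::............:-#####-++####+-
++++++++++++++++++++++++++++###++#########++-::...................:+####+-+#####
-++++++++++++++++++++++++###++++--++++++::..........................:-##########
+++++++++++++++++++++##++++++++#+++::.................................:+########
++++++++++++++++######++++##++-:........................................:::.-+##
###+++++++##################+-:...........................................::-###
:-+###+++++++++###++++#########+:..............................:::::--+++#######
...:-++++++++++-::...-##########-..........................:-+######
[... 770 characters left out ...]
++++++++++::.......................-++++-:::::......
.................-++++++++++++++++++++-:........................................
.................:-+++++++++++++++++++--:.......................................
.................::-++++++++++++++++-----:.....................................:
.................-----+++++++++++---------:..................................--+
............:::-----------------------------.................................-#+
........::---+------------------------------:................................-##
...::-----++--:.........:----------------------...........:..................:-+
-----------::............-----------------------::.....::--:....................
```

```bash
python3 - <<'E'
from h import *
from scipy.optimize import brentq
s=robot.camera("side")
x=brentq(lambda x:proj(s,[x,.1565,.06])[0]-237.2,.3,.55); print(x,proj(s,[x,.1565,.096]),proj(s,[x,.1565,0]))
print(go(x,.1557,.18,84.5))
E
```

```text
0.43951368574392485 (np.float64(236.6274617284625), np.float64(168.28031984627404)) (np.float64(238.11875472985434), np.float64(192.9882640622095))
(array([-2.78,  0.3 ,  2.49]), array([ 0.0039, -0.0059, -1.5708]))
```

{"method": "play_rows", "body": {
  "gripper": [-1,-1,-1,-1,-1,-1,-1,-1,-1,-1,-1],
  "delta_pos": [
    [-2.9,0.3,2],
    [-2.9,0.3,2],
    [-2.9,0.3,2],
    [-2.9,0.3,2],
    [-2.9,0.3,2],
    [-2.9,0.3,2],
    [-2.9,0.3,2],
    [-2.9,0.3,2],
    [-2.9,0.3,2],
    [-2.9,0.3,2],
    [-2.9,0.3,2]
  ],
  "turn": [
    [0,0,-0.18],
    [0,0,-0.36],
    [0,0,-0.54],
    [0,0,-0.72],
    [0,0,-0.9],
    [0,0,-1.08],
    [0,0,-1.26],
    [0,0,-1.44],
    [0,0,-1.57],
    [0,0,-1.57],
    [0,0,-1.57]
  ]
}}

```text
time: 50.72
position: [0.4359, 0.1554, 0.1818]
tool_rot: [0.741, 0.671, -0.001, -0.001]
ft_force: [0.3, 0.8, 0.2]
grip_width: 0.0869
grip_force: 0.0
```

```bash
python3 - <<'E'
from h import *
print(robot.get_obs()["position"],go(.438,.156,.07,84.5))
E
```

```text
[0.43586632 0.15541925 0.18175132] (array([ 0.08,  0.23, 11.17]), array([-0.0018,  0.0003, -0.0029]))
```

{"method": "play_rows", "body": {
  "gripper": [-1,-1,-1,-1,0.6,0.6,0.6,0.6,0.6,0.6,0.6],
  "delta_pos": [
    [0,0.2,5],
    [0,0.2,10],
    [0,0.2,11.2],
    [0,0.2,11.2],
    [0,0.2,11.2],
    [0,0.2,11.2],
    [0,0.2,11.2],
    [0,0.2,11.2],
    [0,0.2,11.2],
    [0,0.2,11.2],
    [0,0.2,11.2]
  ],
  "turn": [
    [0,0,0],
    [0,0,0],
    [0,0,0],
    [0,0,0],
    [0,0,0],
    [0,0,0],
    [0,0,0],
    [0,0,0],
    [0,0,0],
    [0,0,0],
    [0,0,0]
  ],
  "squeeze": 8
}}

```text
time: 52.1
position: [0.4379, 0.1553, 0.0704]
tool_rot: [0.741, 0.672, -0.0, -0.0]
ft_force: [-1.6, 0.9, 1.9]
grip_width: 0.0358
grip_force: 8.0
```

{"method": "play_rows", "body": {
  "gripper": [0.6,-0.3,-1,-1,-1,-1,-1,-1],
  "delta_pos": [
    [0,0,0],
    [0,0,0],
    [0,0,0],
    [0,0,0],
    [0,0,0],
    [0,0,-4],
    [0,0,-6],
    [0,0,-6]
  ],
  "turn": [
    [0,0,0],
    [0,0,0],
    [0,0,0],
    [0,0,0],
    [0,0,0],
    [0,0,0],
    [0,0,0],
    [0,0,0]
  ]
}}

```text
time: 53.1
position: [0.4396, 0.1554, 0.1318]
tool_rot: [0.741, 0.672, 0.002, 0.001]
ft_force: [0.6, 1.0, -0.7]
grip_width: 0.0863
grip_force: 0.0
```

{"method": "play_rows", "body": {
  "gripper": [-1,-1,-1,-1,-1,-1,-1,-1,-1,-1,-1],
  "delta_pos": [
    [0,0,0],
    [0,0,0],
    [0,0,0],
    [0,0,0],
    [0,0,0],
    [0,0,0],
    [0,0,0],
    [0,0,0],
    [0,0,0],
    [0,0,0],
    [0,0,0]
  ],
  "turn": [
    [0,0,0.18],
    [0,0,0.36],
    [0,0,0.54],
    [0,0,0.72],
    [0,0,0.9],
    [0,0,1.08],
    [0,0,1.26],
    [0,0,1.44],
    [0,0,1.57],
    [0,0,1.57],
    [0,0,1.57]
  ]
}}

```text
time: 54.48
position: [0.438, 0.1552, 0.13]
tool_rot: [0.999, -0.047, -0.001, 0.0]
ft_force: [-0.3, 0.2, -0.1]
grip_width: 0.087
grip_force: 0.0
```

```bash
python3 - <<'E'
from h import *
print(robot.get_obs()["position"],go(.4385,.1555,.064,-5.3))
E
```

```text
[0.4380247  0.15522153 0.12995182] (array([ 0.05, -0.03,  6.6 ]), array([ 0.0002,  0.0012, -0.0018]))
```

{"method": "play_rows", "body": {
  "gripper": [-1,-1,-1,1,1,1,1,1,1,1,1],
  "delta_pos": [
    [0,0,4],
    [0,0,6.6],
    [0,0,6.6],
    [0,0,6.6],
    [0,0,6.6],
    [0,0,6.6],
    [0,0,6.6],
    [0,0,6.6],
    [0,0,6.6],
    [0,0,6.6],
    [0,0,6.6]
  ],
  "turn": [
    [0,0,0],
    [0,0,0],
    [0,0,0],
    [0,0,0],
    [0,0,0],
    [0,0,0],
    [0,0,0],
    [0,0,0],
    [0,0,0],
    [0,0,0],
    [0,0,0]
  ],
  "squeeze": 60
}}

```text
time: 55.85
position: [0.4386, 0.1554, 0.0646]
tool_rot: [0.999, -0.048, 0.0, -0.0]
ft_force: [-0.2, 1.6, 0.4]
grip_width: 0.0346
grip_force: 59.7
```

{"method": "play_rows", "body": {
  "gripper": [1,1,1,1],
  "delta_pos": [
    [0,0,-3],
    [0,0,-8],
    [0,0,-10],
    [0,0,-10]
  ],
  "turn": [
    [0,0,0],
    [0,0,0],
    [0,0,0],
    [0,0,0]
  ]
}}

```text
time: 56.35
position: [0.4391, 0.1553, 0.1656]
tool_rot: [0.999, -0.048, 0.002, -0.0]
ft_force: [-0.4, -0.3, -1.8]
grip_width: 0.0347
grip_force: 59.7
```

```bash
python3 - <<'E'
from h import *
print(go(.5990,.1626,.16,-5.3))
E
```

```text
(array([15.85, -2.26,  0.61]), array([-0.0004, -0.003 , -0.0035]))
```

{"method": "play_rows", "body": {
  "gripper": [1,1,1,1,1,1,1],
  "delta_pos": [
    [5,-0.7,0.3],
    [10,-1.5,0.5],
    [15.9,-2.3,0.5],
    [15.9,-2.3,0.5],
    [15.9,-2.3,0.5],
    [15.9,-2.3,0.5],
    [15.9,-2.3,0.5]
  ],
  "turn": [
    [0,0,0],
    [0,0,0],
    [0,0,0],
    [0,0,0],
    [0,0,0],
    [0,0,0],
    [0,0,0]
  ]
}}

```text
time: 57.22
position: [0.5976, 0.163, 0.1593]
tool_rot: [0.999, -0.048, -0.001, 0.0]
ft_force: [-0.6, -0.3, -2.2]
grip_width: 0.035
grip_force: 59.7
```

{"method": "play_rows", "body": {
  "gripper": [1,1,1,1,1,1,1,1],
  "delta_pos": [
    [0,0,3],
    [0,0,5.5],
    [0,0,6.2],
    [0,0,6.7],
    [0,0,7.1],
    [0,0,7.35],
    [0,0,7.45],
    [0,0,7.45]
  ],
  "turn": [
    [0,0,0],
    [0,0,0],
    [0,0,0],
    [0,0,0],
    [0,0,0],
    [0,0,0],
    [0,0,0],
    [0,0,0]
  ]
}}

```text
time: 58.22
position: [0.5989, 0.163, 0.0865]
tool_rot: [0.999, -0.048, 0.0, -0.0]
ft_force: [-4.5, -0.3, 8.8]
grip_width: 0.0351
grip_force: 59.6
```

{"method": "play_rows", "body": {
  "gripper": [1,1,1,1,1,1,1,1],
  "delta_pos": [
    [0,0,-0.1],
    [0.4,0,-0.1],
    [0.8,0,-0.1],
    [1.2,0,-0.1],
    [1.6,0,-0.1],
    [2,0,-0.1],
    [2.4,0,-0.1],
    [2.4,0,-0.1]
  ],
  "turn": [
    [0,0,0],
    [0,0,0],
    [0,0,0],
    [0,0,0],
    [0,0,0],
    [0,0,0],
    [0,0,0],
    [0,0,0]
  ]
}}

```text
time: 59.22
position: [0.6237, 0.161, 0.0866]
tool_rot: [0.999, -0.048, 0.001, -0.0]
ft_force: [-2.5, -0.2, 6.0]
grip_width: 0.0349
grip_force: 59.6
```

Sliding cleanly, 6 N down and 2.5 N drag. Continue to the stop.

{"method": "play_rows", "body": {
  "gripper": [1,1,1,1,1,1,1,1,1],
  "delta_pos": [
    [0.4,0,0],
    [0.8,0,0],
    [1.2,0,0],
    [1.6,0,0],
    [2,0,0],
    [2.3,0,0],
    [2.5,0,0],
    [2.7,0,0],
    [2.7,0,0]
  ],
  "turn": [
    [0,0,0],
    [0,0,0],
    [0,0,0],
    [0,0,0],
    [0,0,0],
    [0,0,0],
    [0,0,0],
    [0,0,0],
    [0,0,0]
  ]
}}

```text
time: 60.35
position: [0.6503, 0.1586, 0.0865]
tool_rot: [0.999, -0.048, 0.0, -0.001]
ft_force: [-3.8, 0.6, 6.3]
grip_width: 0.0351
grip_force: 59.6
```

{"method": "play_rows", "body": {
  "gripper": [1,1,0.2,-0.2,-0.5,-1,-1,-1,-1,-1],
  "delta_pos": [
    [-0.1,0,-0.3],
    [-0.1,0,-0.4],
    [-0.1,0,-0.4],
    [-0.1,0,-0.4],
    [-0.1,0,-0.4],
    [-0.1,0,-0.4],
    [-0.1,0,-0.4],
    [-0.1,0,-3],
    [-0.1,0,-8],
    [-0.1,0,-12]
  ],
  "turn": [
    [0,0,0],
    [0,0,0],
    [0,0,0],
    [0,0,0],
    [0,0,0],
    [0,0,0],
    [0,0,0],
    [0,0,0],
    [0,0,0],
    [0,0,0]
  ]
}}

```text
time: 61.6
position: [0.649, 0.1579, 0.2081]
tool_rot: [0.999, -0.048, 0.001, 0.0]
ft_force: [0.1, -0.3, 0.3]
grip_width: 0.086
grip_force: 0.0
```

```bash
python3 - <<'E'
from h import *
s=robot.camera("side");cv2.imwrite("pics/s16.png",s["color"][:,:,::-1])
for p in([.6495,.158,.121],[.6385,-.149,.121]):print(proj(s,p))
txt(s["color"],270,350,130,232)
print(go(.60,.05,.22,-8),go(.435,-.325,.2,-8))
E
```

```text
(np.float64(294.8011327159202), np.float64(147.70918256311455))
(np.float64(340.5201656434242), np.float64(195.81437416788287))
++++++-:................:-+++##########+###+++++++++++###++++-:.................
####+-:.................:---+++++##########+++++++++++#+####+++--:..............
+++###+-.................::---++++++#######+++++++++++#++++###++++-:............
######+:...................::----+++++#####++++++++++##++++++####+++--:.........
--::::......................::-----+++++##+++++++++++#++++++++++###++++-:.......
..............................::-----++++++++++++++++#+++++##+++++####+++-:.....
.................................::----++++++++++++++#+++++#++++++++###+++++-:..
...................................::-----+++++++++++##+++#+++++++++###+++++++--
....................::-++++-::.......::-----+++++++++#####++++++++++###+++++++++
.......::::----:...:+#########-.........::----+++++++#######++++++++###+++++++++
..-++--+######++-..:+#########+:...........::---++++++########++++++###+++++++++
..-####+++######+--+##########+:::...........::---++++++########++++###+++++++++

[... 2595 characters left out ...]
:...............................:...............::---+###++++++++++++++++----
:--:.........................................:-----++++####++++++++++++++++#####
-++:...................................:-----++++###########+++++++++++++++#####
+++-..............................------+++##################+++++++++++++######
+++-.............................:++----+######################+++++++++++######
+++-.............................:+#++----+#######################++++++++######
++-:.............................:-###+-----+###################################
(array([-4.16, 11.29, -0.63]), array([-0.0021, -0.012 ,  0.0436])) (array([-17.02,  50.2 ,   1.14]), array([-0.0021, -0.012 ,  0.0436]))
```

{"method": "play_rows", "body": {
  "gripper": [1,1,1,1,1,1,1,1,1,1,1,1],
  "delta_pos": [
    [-18.5,50.6,0],
    [-18.5,50.6,0],
    [-18.5,50.6,0],
    [-18.5,50.6,0],
    [-18.5,50.6,0],
    [-18.5,50.6,0],
    [-18.5,50.6,0],
    [-18.5,50.6,0],
    [-18.5,50.6,0],
    [-18.5,50.6,0],
    [-18.5,50.6,0],
    [-18.5,50.6,0]
  ],
  "turn": [
    [0,0,0.044],
    [0,0,0.044],
    [0,0,0.044],
    [0,0,0.044],
    [0,0,0.044],
    [0,0,0.044],
    [0,0,0.044],
    [0,0,0.044],
    [0,0,0.044],
    [0,0,0.044],
    [0,0,0.044],
    [0,0,0.044]
  ]
}}

```text
time: 63.15
position: [0.4163, -0.3264, 0.2061]
tool_rot: [0.998, -0.069, -0.0, -0.0]
ft_force: [-0.4, -0.0, -0.5]
grip_width: 0.0004
grip_force: 0.0
```

```bash
python3 - <<'E'
from h import *
print(robot.get_obs()["position"],go(.42,-.328,.08,-8))
E
```

```text
[ 0.41629598 -0.32637379  0.2060545 ] (array([ 0.39,  0.12, 12.61]), array([-0.0006,  0.0003,  0.0012]))
```

{"method": "play_rows", "body": {
  "gripper": [1,1,1,1,1,1,1,1,1,1,1],
  "delta_pos": [
    [0,0.1,6],
    [0,0.1,12],
    [0,0.1,12.6],
    [1.5,0.1,12.6],
    [3,0.1,12.6],
    [4.5,0.1,12.6],
    [6,0.1,12.6],
    [7.5,0.1,12.6],
    [9,0.1,12.6],
    [10,0.1,12.6],
    [10,0.1,12.6]
  ],
  "turn": [
    [0,0,0],
    [0,0,0],
    [0,0,0],
    [0,0,0],
    [0,0,0],
    [0,0,0],
    [0,0,0],
    [0,0,0],
    [0,0,0],
    [0,0,0],
    [0,0,0]
  ]
}}

```text
time: 64.53
position: [0.5157, -0.343, 0.0798]
tool_rot: [0.998, -0.07, 0.0, 0.0]
ft_force: [-0.0, 0.0, 0.2]
grip_width: 0.0007
grip_force: 0.0
```

{"method": "play_rows", "body": {
  "gripper": [1,1,1],
  "delta_pos": [
    [0.6,0,0],
    [0.8,0,0],
    [0.8,0,0]
  ],
  "turn": [
    [0,0,0],
    [0,0,0],
    [0,0,0]
  ]
}}

```text
time: 64.9
position: [0.5226, -0.3438, 0.0799]
tool_rot: [0.998, -0.07, -0.0, -0.0]
ft_force: [-0.5, 0.8, -0.6]
grip_width: 0.0002
grip_force: 0.3
```

{"method": "play_rows", "body": {
  "gripper": [1,1,1,1],
  "delta_pos": [
    [0.5,0,0],
    [0.9,0,0],
    [1.2,0,0],
    [1.2,0,0]
  ],
  "turn": [
    [0,0,0],
    [0,0,0],
    [0,0,0],
    [0,0,0]
  ]
}}

```text
time: 65.4
position: [0.525, -0.3435, 0.0796]
tool_rot: [0.998, -0.068, -0.01, -0.003]
ft_force: [-21.7, -0.9, 10.7]
grip_width: 0.0003
grip_force: 10.6
```

```bash
python3 - <<'E'
from h import *
s=robot.camera("side");txt(s["color"],300,380,240,300)
E
```

```text
.............-+##++-----------++#############################++#####+-:.........
..............:++##+----+++++#############################################+-....
................:-+##++######+++---####+++++################################+-..
..................:+###+++--:......-+#++##+###################################+.
....................--:..............-#################################++#####+:
......................................-#######################################+-
......................................-#########################################
......................................-#########################################
.....................................:+#########################################
.....................................:+#########################################
......................................:+###########################++--::...:+##
.......................................:+++##############+++--:...............-+
..........................................-+++++++---:..........................
...............................::-------:-++-:.
[... 629 characters left out ...]
++++++++++++++++++++++-.............................
::::::::::::::::::::-+#++-++++++++++++++++++++++++-.............................
:::::::::::::::::::::-+##++++++++++++++++++++++#+++-:...........................
::::::::::::::::::::::-+##++++++++++++++++++++----------:.......................
:::::::::::::..........:++#++#++++++++-----::::::----------:....................
:::::::::::::...........:-+++-----:::::::::::::::----------.....................
:::::::::::::............:::::::::::::::::::::::::::::---:......................
::::::::::::..............:::::::::::::::::::::::::::::---:.....................
:::::::::::...............::::::::::::::::::::::::::::::-:......................
```

Hit the stop at 22 N. I'll back off, lift clear, and move aside for a check.

{"method": "play_rows", "body": {
  "gripper": [1,1,1,1,1],
  "delta_pos": [
    [-2.5,0,0],
    [-4,0,-3],
    [-4,0,-9],
    [-4,0,-15],
    [-4,0,-15]
  ],
  "turn": [
    [0,0,0],
    [0,0,0],
    [0,0,0],
    [0,0,0],
    [0,0,0]
  ]
}}

```text
time: 66.08
position: [0.4983, -0.3431, 0.2365]
tool_rot: [0.998, -0.07, 0.006, 0.005]
ft_force: [0.9, -1.2, -0.7]
grip_width: 0.0005
grip_force: 0.0
```

```bash
python3 - <<'E'
from h import *
s=robot.camera("side");im=s["color"];cv2.imwrite("pics/s17.png",im[:,:,::-1])
m=(cv2.GaussianBlur(im,(0,0),.6)[244:264,334:362].max(2)<70).astype(np.uint8)
n,l,st,ce=cv2.connectedComponentsWithStats(m); print([(st[i],ce[i]+[334,244]) for i in range(1,n) if st[i][4]>8])
txt(im,300,380,240,290)
# ledge canisters unchanged?
a=cv2.imread("pics/s16.png");b=im[:,:,::-1]
for r in((120,185,200,265),(130,190,280,310),(180,225,325,360)):
    print(r,np.abs(a[r[0]:r[1],r[2]:r[3]].astype(int)-b[r[0]:r[1],r[2]:r[3]]).mean())
txt(im,205,265,118,170)
E
```

```text
[(array([13,  7,  8,  9, 57], dtype=int32), array([350.47368421, 254.68421053]))]
.............-+##++------------++++#####++++----:::.............................
..............:+###+----+++++######++--:...::...................................
................-+###++++####+++-::.............................................
..................-+##++++-::...................................................
....................--:.........................................................
................................................:----:..........................
..............................................:+#######-.......................-
..............................................-########+:....................-##
..............................................-########+.....................+##
..............................................-+#####+-.....................:+##
.............................................-+++-:.........................:+##
...........................................:--+-..............................-+
..........................................:---
[... 2010 characters left out ...]
....:-+++++++++++++++++-.....
..........:-++--------++++++::---+++++++++++++++++++++-.....
..........:-++++--++++++++++++++++++++++++++++++++++++-:....
...........:---++++++++++++++++++++++++++++++++++++++++---:.
....:+-:......--+++++++++++++++++++++++++++++++++++--+++++-.
....:++++-:-+++++++++++++++++++++++++++++++++##++++++-:.....
.....-+++++++++++++++++++++++++++++++++++++++##++-:.........
.....-++++++++++++++++++++++++++++++----++++-:..............
..::--+++++++++++++++++++++++++---+++++-:...................
.-++-++++++++++++++++++###++++++++-:........................
...-++++++++++++++##+++++++++-:.............................
......-++++++++---+++++++-:.................................
```

```bash
python3 - <<'E'
from h import *
im=robot.camera("side")["color"]; txt(im,275,360,138,236)
o=robot.get_obs(); print(o["joint_velocities"].round(4),o["ft_force"].round(1))
E
```

```text
........................:::::--+++++++++++++++++#+++##+++###########################+
..........................:::::--++++++++++++++#########+++++++################++++++
.............................::::--+++++++++###############+++++++++++++++++++++++###
...............................::::---+++++############++#########+++++++++++########
................::----::.........::::---++++#############+++++++++###########++++++##
....::::-:.....-+++++++++:..........::::--+++###############+++++++++++++++++++++####
--++####+---..:+#+++++++#+:............:::--++++##################+++++++++##########
##--+#####+-:.-+#########-...............:---+++#####################################
####-++#####-:-+#########-..........:---+############################################
-####+--+###+++##########-:........-################################################+
..-####+-++-..:+########+..::......+#############################################++##
....-#####+...:+########-...::....-##############################################++-+
......-###+-....:---::::..........-#################################
[... 2480 characters left out ...]
+++++----------+###############
...................................::---++++##########+++++---------++###############
.............................:-----+++#################++++---------++###############
............................:++----+#####################+++---++---++###############
............................:+#++----+#######################++++++++################
.............................-+##+-----+#############################################
...............................-+##+----+#######################+++++################
................................:+###+----++##############++-------++#############++-
[ 0.0006  0.0409  0.0428 -0.0008  0.0055 -0.0008] [ 0.5  1.5 -0. ]
```

{"method": "play_rows", "body": {
  "gripper": [1,1,1,1,1,1,1],
  "delta_pos": [
    [-7,10,-2],
    [-7,15,-2],
    [-7,15,-2],
    [-7,15,-2],
    [-7,15,-2],
    [-7,15,-2],
    [-7,15,-2]
  ],
  "turn": [
    [0,0,0],
    [0,0,0],
    [0,0,0],
    [0,0,0],
    [0,0,0],
    [0,0,0],
    [0,0,0]
  ]
}}

```text
time: 67.05
position: [0.4054, -0.4774, 0.2497]
tool_rot: [0.998, -0.069, -0.0, -0.0]
ft_force: [0.4, 0.6, 0.3]
grip_width: 0.0004
grip_force: 0.0
```

```bash
python3 - <<'E'
from h import *
im=robot.camera("side")["color"]; c=robot.camera("top")
txt(im,325,360,184,230)
for n,u,v,z in(("d1",195,162,.106),("d3",298,165,.106)):
    o=lids(c,[(u,v,9)])[0]; print(n,o)
txt(c["color"],280,315,145,205); txt(c["color"],340,375,185,225)
E
```

```text
####++++++++++++##########++++++++#
#######+++++++++++++++++++++++++###
############++++++++++++++#########
###################################
#################################++
###############################+...
##############################+....
##############################-....
##############################-....
###############################-...
###############################+...
###############################-...
###############################-...
###############################:...
##############################+:.:-
#####################++#######-...:
############++++++++++#########++++
+##################################
###################################
+##########################+#######
############################+++####
##############################++###
###################################
d1 [(157, array([195.6, 163.8]))]
d3 [(137, array([296.9, 167.4]))]
...................................
...................................
...................................
...................................
...................................
........................
[... 895 characters left out ...]
................
...................................
...................................
...................................
...................................
...................:----:..........
..................-#####+-.........
.................:+######-.........
..................-####+-..........
........::::::::--+++++:...........
........:-::::--++--+++-...........
........---------+--++--:..........
.......:----++++++-+---:...........
.......-+--++++++++++--............
.......----++++++++++--............
......:----+++#++++++-:............
......--------++++++--:............
......---------------:.............
......---------------:.............
......::-------------:.............
```

Docks 1 and 3 are loaded and the lever is over. Handing in.

```bash
python3 -c "
from rig import robot
print(robot.hand_in())"
```

```text
the job is handed in; nothing more can be done
None
```

I handed the job in at about 67 s; the hand-in returned no verdict. In the last camera views, both spent canisters stood on the ledge, the two fresh ones I found (no third was visible) were seated in docks 1 and 3, and the lever was fully over to on.

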